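# Empty and reload the roll-top shaft store

## Task

Roll the store's slatted tambour door all the way open, lift the rotor out and lay it in the V-blocks of the green stand on the bench, and lay every shaft from the bench into a V-notch of its own in the store. Each must sit level, its thin end in the higher V and its thick end in the lower V of its pair. Then roll the tambour fully shut, without shoving the wrench, tape roll or hammer about.

Things in the scene. Friction and masses are not known exactly. Their poses are not given: they have to be found in the camera images.
- store: Blue roll-top store, fixed, 420 deep (x), 360 wide (y), 231 high, open front to its -x. Origin: centre of underside. Half-round cheeks 10 thick at y = +-180; rear half (x > 0) roofed; front sill 44 high. In front: 4 pairs of V-blocks (90 deg, mouth 36 wide, 22 long) at x = -138 (higher, V bottom at z 46.7, for thin ends) and x = -42 (lower, 38.2, for thick ends). Sizes in mm.
- tambour (a joint): Turn (rad) of the wooden slatted door about the store's y axis at x = 0, z = 25 mm: 0 = fully shut at the front, grows as it rolls up and back, 1.4 = fully open under the rear roof, front half free from above. It rolls as one rigid arc, outer radius 200 mm, and stays where it is left; takes about 6 N at the handle. May start a little ajar.
- tambour_handle (a point): Middle of the door's handle: bar 10 thick, 140 long, along the store's y, a post at each end, 40 off the slats. In the store's frame at x = 240 cos(a), z = 25 + 240 sin(a), a = 2.880 rad minus the joint value. Can be pinched from above anywhere on its way, fingers closing along the store's x (about 30 free between bar and slats); turns in the grip. Sizes in mm.
- notch1 (a point): Where the origin of a shaft or the rotor lies when seated in notch 1 of the store, 58 mm above the bench; notches 1 to 4 follow at 66 mm pitch towards the store's +y. Axes as the store.
- notch2 (a point): Where the origin of a shaft or the rotor lies when seated in notch 2 of the store, 58 mm above the bench; notches 1 to 4 follow at 66 mm pitch towards the store's +y. Axes as the store.
- notch3 (a point): Where the origin of a shaft or the rotor lies when seated in notch 3 of the store, 58 mm above the bench; notches 1 to 4 follow at 66 mm pitch towards the store's +y. Axes as the store.
- notch4 (a point): Where the origin of a shaft or the rotor lies when seated in notch 4 of the store, 58 mm above the bench; notches 1 to 4 follow at 66 mm pitch towards the store's +y. Axes as the store.
- stand: Green stand fixed on the bench: base plate 150 (x) by 85 (y) by 12 with two V-blocks like those in the store, at x = -48 (the higher V, for the rotor's thin end) and x = +48 (the lower V, for its thick end). Origin: centre of underside, z up. Sizes in mm.
- stand_seat (a point): Where the rotor's axis centre (its origin) lies when it is seated in the stand's V-blocks, 62 above the bench. Axes as the stand. Sizes in mm.
- rotor: Small motor rotor, 140 long, 0.55 kg: dark core 44 long of four square-edged poles (cross 52 wide over opposite poles, each 26 wide), copper bars between; thin round end 16 dia. to its -x, thick end 28 dia. to its +x. Origin on its axis at mid length. Starts in a notch of the store, poles level and upright: grasp across two pole faces, 52 wide. Sizes in mm.
- shaft1: Steel shaft 140 long, 0.45 kg: square middle 34 x 34, 56 long (grasp it across two flats), thin round end 16 dia., 42 long, to its -x, thick round end 28 dia., 42 long, to its +x. Origin on its axis at mid length, 17 above the bench when lying flat; x along the axis. All shafts are alike; some may be absent. Sizes in mm.
- shaft2: Steel shaft 140 long, 0.45 kg: square middle 34 x 34, 56 long (grasp it across two flats), thin round end 16 dia., 42 long, to its -x, thick round end 28 dia., 42 long, to its +x. Origin on its axis at mid length, 17 above the bench when lying flat; x along the axis. All shafts are alike; some may be absent. Sizes in mm.
- shaft3: Steel shaft 140 long, 0.45 kg: square middle 34 x 34, 56 long (grasp it across two flats), thin round end 16 dia., 42 long, to its -x, thick round end 28 dia., 42 long, to its +x. Origin on its axis at mid length, 17 above the bench when lying flat; x along the axis. All shafts are alike; some may be absent. Sizes in mm.
- shaft4: Steel shaft 140 long, 0.45 kg: square middle 34 x 34, 56 long (grasp it across two flats), thin round end 16 dia., 42 long, to its -x, thick round end 28 dia., 42 long, to its +x. Origin on its axis at mid length, 17 above the bench when lying flat; x along the axis. All shafts are alike; some may be absent. Sizes in mm.
- wrench: Open-ended wrench 150 long, 38 wide at the jaws, 8 thick, origin at its middle, x along it, lying on the bench among the shafts: leave it alone. Sizes in mm.
- tape_roll: Roll of paper tape, 90 across, lying on the bench: leave it alone. Sizes in mm.
- hammer: Hammer 260 long lying on the bench near the robot's right: leave it alone.
Mind the look-alikes: they are no part of the job. Leave any blue look-alike of the shaft3 alone.

How it is judged:
On the way, in this order (a step that is already met when the one before it is completed fails the run):
1. the tambour is rolled open (value of joint tambour above 1.25 rad), for 0.2 s.
2. with the tambour open, the rotor is seated level in the stand and every shaft is seated level in a notch of the store (value of joint tambour above 1 rad and ((horizontal distance between shaft1 and notch1 below 0.012 m and z of shaft1 in the frame of notch1 between -0.005 and 0.005 m) or (horizontal distance between shaft1 and notch2 below 0.012 m and z of shaft1 in the frame of notch2 between -0.005 and 0.005 m) or (horizontal distance between shaft1 and notch3 below 0.012 m and z of shaft1 in the frame of notch3 between -0.005 and 0.005 m) or (horizontal distance between shaft1 and notch4 below 0.012 m and z of shaft1 in the frame of notch4 between -0.005 and 0.005 m)) and angle between shaft1's own x axis and vertical between 1.5258 and 1.6158 rad and angle between the x axis of each of shaft1, shaft2, shaft3, shaft4 and the x axis of store, either way round below 0.1 rad and linear speed of each of shaft1, shaft2, shaft3, shaft4, rotor below 0.03 m/s and ((horizontal distance between shaft2 and notch1 below 0.012 m and z of shaft2 in the frame of notch1 between -0.005 and 0.005 m) or (horizontal distance between shaft2 and notch2 below 0.012 m and z of shaft2 in the frame of notch2 between -0.005 and 0.005 m) or (horizontal distance between shaft2 and notch3 below 0.012 m and z of shaft2 in the frame of notch3 between -0.005 and 0.005 m) or (horizontal distance between shaft2 and notch4 below 0.012 m and z of shaft2 in the frame of notch4 between -0.005 and 0.005 m)) and angle between shaft2's own x axis and vertical between 1.5258 and 1.6158 rad and ((horizontal distance between shaft3 and notch1 below 0.012 m and z of shaft3 in the frame of notch1 between -0.005 and 0.005 m) or (horizontal distance between shaft3 and notch2 below 0.012 m and z of shaft3 in the frame of notch2 between -0.005 and 0.005 m) or (horizontal distance between shaft3 and notch3 below 0.012 m and z of shaft3 in the frame of notch3 between -0.005 and 0.005 m) or (horizontal distance between shaft3 and notch4 below 0.012 m and z of shaft3 in the frame of notch4 between -0.005 and 0.005 m)) and angle between shaft3's own x axis and vertical between 1.5258 and 1.6158 rad and ((horizontal distance between shaft4 and notch1 below 0.012 m and z of shaft4 in the frame of notch1 between -0.005 and 0.005 m) or (horizontal distance between shaft4 and notch2 below 0.012 m and z of shaft4 in the frame of notch2 between -0.005 and 0.005 m) or (horizontal distance between shaft4 and notch3 below 0.012 m and z of shaft4 in the frame of notch3 between -0.005 and 0.005 m) or (horizontal distance between shaft4 and notch4 below 0.012 m and z of shaft4 in the frame of notch4 between -0.005 and 0.005 m)) and angle between shaft4's own x axis and vertical between 1.5258 and 1.6158 rad and (horizontal distance between rotor and stand_seat below 0.012 m and z of rotor in the frame of stand_seat between -0.005 and 0.005 m) and angle between rotor's own x axis and vertical between 1.5258 and 1.6158 rad and angle between the x axis of rotor and the x axis of stand, either way round below 0.1 rad), for 0.2 s.
At the end, for the whole second after the job is handed in: The tambour is shut (under 0.05 rad); the rotor rests in the stand and every shaft in a notch of the store, each within 12 mm horizontally and 5 mm in height of its seat, level within 0.045 rad, along its pair of V's within 0.1 rad, and at rest (((horizontal distance between shaft1 and notch1 below 0.012 m and z of shaft1 in the frame of notch1 between -0.005 and 0.005 m) or (horizontal distance between shaft1 and notch2 below 0.012 m and z of shaft1 in the frame of notch2 between -0.005 and 0.005 m) or (horizontal distance between shaft1 and notch3 below 0.012 m and z of shaft1 in the frame of notch3 between -0.005 and 0.005 m) or (horizontal distance between shaft1 and notch4 below 0.012 m and z of shaft1 in the frame of notch4 between -0.005 and 0.005 m)) and angle between shaft1's own x axis and vertical between 1.5258 and 1.6158 rad and angle between the x axis of each of shaft1, shaft2, shaft3, shaft4 and the x axis of store, either way round below 0.1 rad and linear speed of each of shaft1, shaft2, shaft3, shaft4, rotor below 0.03 m/s and ((horizontal distance between shaft2 and notch1 below 0.012 m and z of shaft2 in the frame of notch1 between -0.005 and 0.005 m) or (horizontal distance between shaft2 and notch2 below 0.012 m and z of shaft2 in the frame of notch2 between -0.005 and 0.005 m) or (horizontal distance between shaft2 and notch3 below 0.012 m and z of shaft2 in the frame of notch3 between -0.005 and 0.005 m) or (horizontal distance between shaft2 and notch4 below 0.012 m and z of shaft2 in the frame of notch4 between -0.005 and 0.005 m)) and angle between shaft2's own x axis and vertical between 1.5258 and 1.6158 rad and ((horizontal distance between shaft3 and notch1 below 0.012 m and z of shaft3 in the frame of notch1 between -0.005 and 0.005 m) or (horizontal distance between shaft3 and notch2 below 0.012 m and z of shaft3 in the frame of notch2 between -0.005 and 0.005 m) or (horizontal distance between shaft3 and notch3 below 0.012 m and z of shaft3 in the frame of notch3 between -0.005 and 0.005 m) or (horizontal distance between shaft3 and notch4 below 0.012 m and z of shaft3 in the frame of notch4 between -0.005 and 0.005 m)) and angle between shaft3's own x axis and vertical between 1.5258 and 1.6158 rad and ((horizontal distance between shaft4 and notch1 below 0.012 m and z of shaft4 in the frame of notch1 between -0.005 and 0.005 m) or (horizontal distance between shaft4 and notch2 below 0.012 m and z of shaft4 in the frame of notch2 between -0.005 and 0.005 m) or (horizontal distance between shaft4 and notch3 below 0.012 m and z of shaft4 in the frame of notch3 between -0.005 and 0.005 m) or (horizontal distance between shaft4 and notch4 below 0.012 m and z of shaft4 in the frame of notch4 between -0.005 and 0.005 m)) and angle between shaft4's own x axis and vertical between 1.5258 and 1.6158 rad and (horizontal distance between rotor and stand_seat below 0.012 m and z of rotor in the frame of stand_seat between -0.005 and 0.005 m) and angle between rotor's own x axis and vertical between 1.5258 and 1.6158 rad and angle between the x axis of rotor and the x axis of stand, either way round below 0.1 rad and value of joint tambour below 0.05 rad and velocity of joint tambour below 0.05 rad/s); the robot touches nothing.
It fails at once if the wrench is shoved more than 50 mm (distance of wrench from where it was at the start of the episode above 0.05 m).
It fails at once if the tape roll is shoved more than 50 mm (distance of tape_roll from where it was at the start of the episode above 0.05 m).
It fails at once if the hammer is shoved more than 50 mm (distance of hammer from where it was at the start of the episode above 0.05 m).
Of shaft1, shaft2, shaft3, shaft4 only 3 to 4 are there at a start; the rules pass over those that are not, and their reading is None.
At some moment in a run one of shaft1, shaft2, shaft3, shaft4 may be knocked a few centimetres aside while the robot is not near it.
Once in a run the grip may slacken for a moment while it holds something.
It also fails if it takes over 210 s, if anything falls off the work surface, if the arm or the gripper's body presses on something with over 40 N, if the wrist force passes 120 N, or if a joint passes its speed limit or range.

## Robot

A 6-joint arm with a two-finger parallel gripper is mounted at the origin on the work surface. World frame = base frame: x ahead of the robot, y to its left, z up, the work surface at z = 0. Lengths are in m, angles in rad, forces in N, time in s.
With the tool pointing down it reaches from about 0.25 to 0.775 m from the base axis. Payload 4 kg.
Tool frame: the origin (TCP) lies midway between the tips of the shut fingers; the grasp point (between the pads) lies grip_point_offset behind it (grip_point_offset is the distance from the TCP to the grasp point, in m); z points along the fingers, y is the line along which they close (so a half turn about z gives the same grasp; the last joint's range is limited). The gripper opens to 94 mm and grips with 3 to 60 N. Pads are 16 mm wide; open, the fingers measure 119 mm over their backs; the gripper's body (75 mm by 177 mm) begins 78 mm behind the grasp point.
Start: joints at [1.131, 0.087, 1.371, -0, 1.684, -0.103], TCP at [0.182, 0.519, 0.206] pointing down, gripper open.
Joint ranges: [-3.1, 3.1], [-0.76, 2.03], [0.27, 2.55], [-1.08, 4.22], [0.17, 2.65], [-2.57, 2.57]. Speed limits (rad/s): [2.79, 2.79, 3.14, 3.14, 3.14, 3.14].

## Interface

Orientations are given as [roll, pitch, yaw] about the fixed x, y, z axes, in that order (R = Rz(yaw) Ry(pitch) Rx(roll)).
In Python, from bench import * gives the robot as it stands. The module is installed in compiled form; this text tells all that it offers.
- The arm moves only by the tool apply_moves, never from a script. Its argument "commands" is a list of rows, each a list of 7 numbers: the turn, a rotation vector about the world's x, y, z in rad, then the shift along the world's x, y, z in m, then the opening in per cent of the stroke, from 0 (shut) to 100 (fully open). In form: [[ax, ay, az, x, y, z, jaw], ...]. A call has exactly 5 rows; each row is the pose to reach, as a shift and turn from the pose commanded when the call began; what a row does not reach only later rows make up. A row lasts 1/10 s, in which the tool goes at most 50 mm and 8.59 degrees, less where a joint would pass 70% of its speed; a pose out of reach is approached as far as the arm can. A call with a gripper value outside its range is refused whole. The fingers move at their own pace and stop on an object; the grip force is fixed at half the most. Time passes only in rows, so rows that repeat a pose let the fingers close, or fill a call up. It gives the time, the measured TCP pose, the force, the opening and the grip force at its end, in the units of the state.
- get_obs(): the state, without advancing time (a new reading comes with each control period).
- snapshot(name): name is "scene" or "side" or "wrist"; returns a dict with "pixels" (384x512x3 uint8, red, green, blue), "vertical_fov" (degrees; the focal length in pixels is half the picture's height over the tangent of half this angle, whatever the lens; pixels are square), "cx", "cy" (the principal point, pixels), "rvec" (rotation vector, rad) and "tvec" (3), from world to camera coordinates, as OpenCV has them. Camera axes: x right, y down, z forward; pixel columns grow to the right and rows downward; lengths in m; the calibration is good to about 2 mm. A picture is of the moment at which its call begins. There is no depth.
- close_job(): hands the job in; it is judged then, once.
Trained networks look in the newest picture that a camera, given by its name, has taken for a name from the list of things; names that differ only in an ending like _2 or _b are one class to them, and where a whole thing is asked for, a point or a joint stands for the part that bears it (a point fixed in the world has none). Each returns a list of dicts, best first, with "score" (0 to 1); they miss things now and then, are a little off and sometimes report something else, mostly with a low value. They report only what shows in the picture. A call takes as long as a camera call. They do not tell look-alikes from the thing itself.
- masks_of(camera, query): "mask" (384x512 bool, what is visible of it) and "extent" ([left, top, right, bottom] in pixels, round what is visible of it).
- place_of(camera, query): "pixel" ([column, row] in pixels: a listed point, or the origin of a listed thing).
The state is a dict: "time": time; "joint_positions": joint angles; "qvel": joint speeds; "joint_torque": joint torques, N m; "tool_pos": TCP position; "ee_rot": TCP orientation; "wrist_force": force on the tool from outside, world axes, zero at the start; "wrist_torque": the same for the moment, N m; "width": finger opening in m; "finger_force": force on a finger pad.
Only numpy, scipy, OpenCV 4.12 (cv2) and the standard library are available. Lean on these libraries where they do the work, as an engineer would, in place of code of your own. Each camera call takes 0.05 s, during which the arm holds its last target. There are 200 camera calls.

## Working session

There is one attempt and no reset: what is moved stays moved. The work goes in short steps, Python scripts to look and compute and a tool call to move; the robot and the scene stay as the last step left them, time stands still between calls to the robot, and variables do not carry over. Pictures are saved under pics/ and viewed, at most 14 in all, crops included, and the job is handed in when it is done.

Besides the shell and the picture viewer there is one more tool, called after ">>>" in YAML: its name, and indented under it one key for each argument. apply_moves: Moves the arm, as the interface text tells. Its arguments: {"type":"object","properties":{"commands":{"type":"array"}},"required":["commands"]}

```bash
mkdir -p pics; ls; cat > h.py <<'E'
from bench import *
import numpy as np, cv2
def snap(n,save=None):
    s=snapshot(n)
    if save: cv2.imwrite('pics/'+save+'.png',cv2.cvtColor(s['pixels'],cv2.COLOR_RGB2BGR))
    return s
def cam(s):
    R=cv2.Rodrigues(np.array(s['rvec'],float))[0]; t=np.array(s['tvec'],float).ravel()
    f=192/np.tan(np.radians(s['vertical_fov'])/2)
    return R,t,f
def px2w(s,p,z):
    R,t,f=cam(s); d=R.T@np.array([(p[0]-s['cx'])/f,(p[1]-s['cy'])/f,1]); c=-R.T@t
    return c+d*(z-c[2])/d[2]
def w2px(s,P):
    R,t,f=cam(s); q=np.atleast_2d(P)@R.T+t
    return np.c_[q[:,0]/q[:,2]*f+s['cx'],q[:,1]/q[:,2]*f+s['cy']]
E
python3 - <<'E'
from h import *
ims=[]
for n in ['scene','side','wrist']:
    s=snap(n,n+'0'); R,t,f=cam(s); print(n,np.round(-R.T@t,3),np.round(R[2],3),round(f,1),s['cx'],s['cy'])
    for q,z in [('shaft1',.017),('rotor',.058),('stand',0),('stand_seat',.062),('store',0),('tambour_handle',.087),('wrench',.004),('tape_roll',.02),('hammer',.01),('notch1',.058),('notch4',.058)]:
        for d in place_of(n,q):
            if d['score']>.2: print(' ',q,round(d['score'],2),np.round(d['pixel']),np.round(px2w(s,d['pixel'],z),3))
o=get_obs(); print(o)
try: print(grip_point_offset)
except Exception as e: print(e)
E
```

```text
pics
scene [ 0.805 -0.057  1.047] [-0.343  0.008 -0.939] 419.6 259.32855649319936 191.61386945277016
  shaft1 0.94 [224. 278.] [ 0.651 -0.142  0.017]
  shaft1 0.77 [159. 291.] [ 0.676 -0.298  0.017]
  shaft1 0.68 [226. 235.] [ 0.544 -0.136  0.017]
  shaft1 0.55 [334. 152.] [0.32  0.157 0.017]
  rotor 0.64 [378. 235.] [0.563 0.234 0.058]
  rotor 0.56 [404. 230.] [0.552 0.298 0.058]
  stand 0.75 [141. 204.] [ 0.45 -0.36  0.  ]
  stand 0.73 [158. 290.] [ 0.672 -0.303  0.   ]
  stand_seat 0.7 [131. 194.] [ 0.444 -0.37   0.062]
  store 0.84 [371. 276.] [0.654 0.22  0.   ]
  store 0.5 [138. 207.] [ 0.456 -0.37   0.   ]
  tambour_handle 0.64 [378. 236.] [0.573 0.226 0.087]
  tambour_handle 0.59 [362. 178.] [0.427 0.205 0.087]
  tambour_handle 0.35 [225. 279.] [ 0.663 -0.133  0.087]
  wrench 0.89 [162. 252.] [ 0.58  -0.299  0.004]
  tape_roll 0.94 [261. 172.] [ 0.375 -0.044  0.02 ]
  hammer 0.64 [132. 136.] [ 0.253 -0.396  0.01 ]
  notch1 0.97 [404. 229.] [0.552 0.3   0.058]
  notch1 0.93 [355. 236.] [0.563 0.178 0.058]
  notch1 0.59 [383. 235.] [0.564 0.246 0.058]
  notch4 0.97 [404. 229.] 
[... 1419 characters left out ...]
t_positions': array([ 1.13088964e+00,  8.71632529e-02,  1.37067620e+00, -1.64087806e-06,
        1.68361579e+00, -1.03062649e-01]), 'qvel': array([-1.03098861e-03,  5.30123781e-05,  1.26450971e-03, -1.11597075e-04,
       -6.68224518e-04, -5.12681663e-04]), 'joint_torque': array([ 2.17938009e-04, -3.40029716e+01, -3.02591801e+01,  7.16858427e-02,
        2.37777916e-02,  1.82361646e-07]), 'tool_pos': array([0.18177478, 0.51911487, 0.20553807]), 'ee_rot': array([3.14145614e+00, 1.57585274e-05, 2.80474843e+00]), 'wrist_force': array([ 0.02657215, -0.48824478, -0.26018549]), 'wrist_torque': array([ 0.04770459, -0.01889002,  0.00613762]), 'finger_force': 0.0, 'width': 0.09373225095241829}
0.0188
```

View pics/scene0.png

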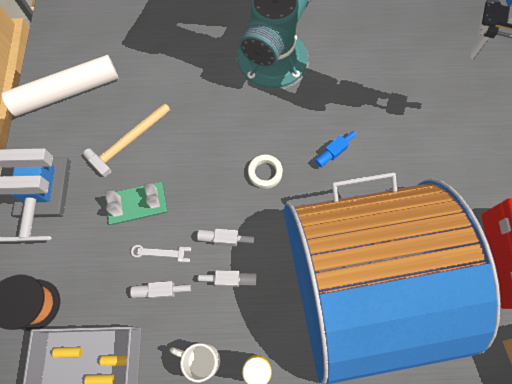

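View pics/side0.png

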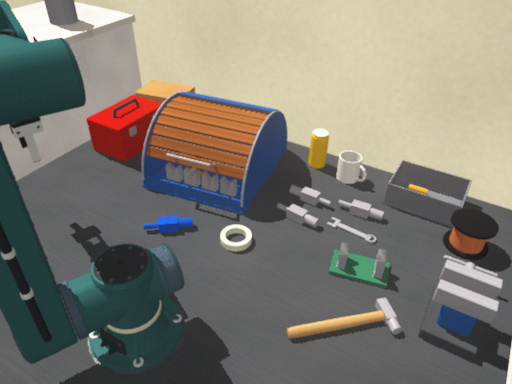

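Scene: steel shafts at (225,237), (228,279), (160,290). The blue look-alike is at (335,149) and I'm leaving it. Stand at (137,203), wrench at (162,253), tape at (265,171), hammer at (130,140), door handle bar at (335,183)–(395,176). Next, enlarged crops for precise geometry.

```bash
python3 - <<'E'
import cv2,numpy as np
a=cv2.imread('pics/scene0.png');b=cv2.imread('pics/side0.png')
def crop(im,x0,y0,w,h,k): 
    c=cv2.resize(im[y0:y0+h,x0:x0+w],None,fx=k,fy=k,interpolation=cv2.INTER_CUBIC)
    for x in range(-(-x0//20)*20,x0+w,20): cv2.putText(c,str(x),((x-x0)*k,8),0,.3,(0,255,255)); c[::6,(x-x0)*k]=(0,255,255)
    for y in range(-(-y0//20)*20,y0+h,20): cv2.putText(c,str(y),(0,(y-y0)*k),0,.3,(0,255,255)); c[(y-y0)*k,::6]=(0,255,255)
    return c
cv2.imwrite('pics/c1.png',np.vstack([crop(a,100,180,160,128,4)[:300*2],]) if 0 else crop(a,95,175,170,130,4))
cv2.imwrite('pics/c2.png',np.hstack([crop(b,138,85,155,130,4)]))
cv2.imwrite('pics/c3.png',crop(a,280,160,220,220,3)[:600])
E
```

```text
(no output)
```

View pics/c1.png

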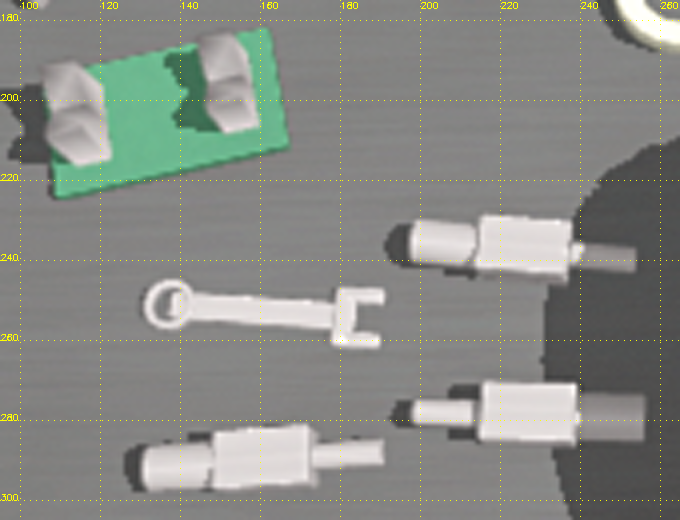

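View pics/c2.png

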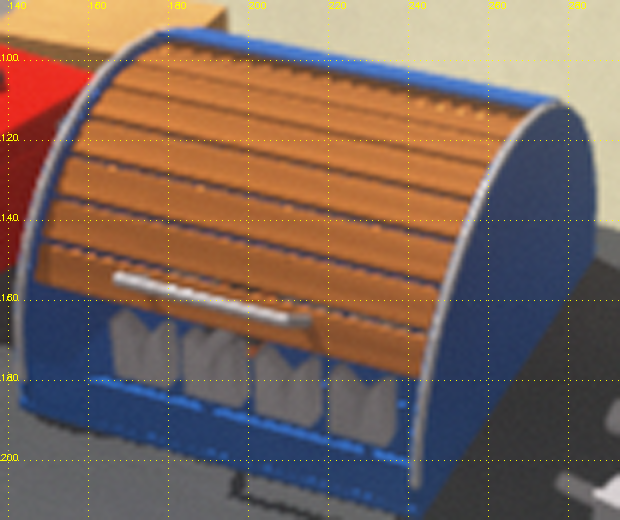

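View pics/c3.png

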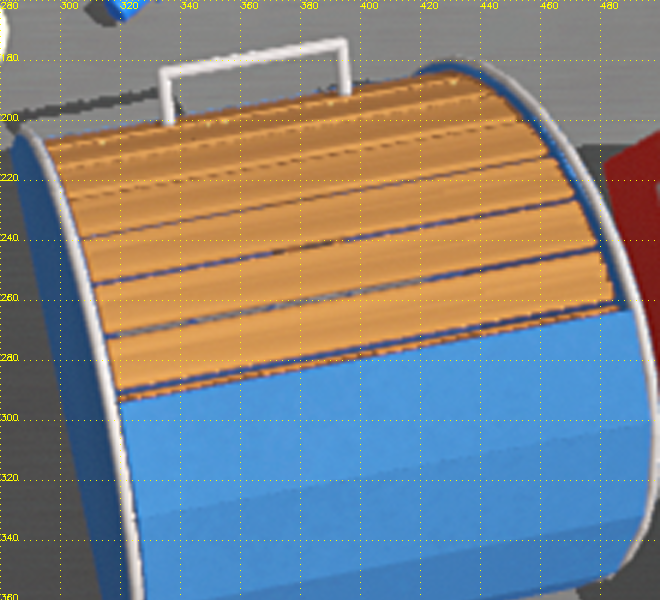

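Crops confirm three steel shafts. A has its thick end left at (198,236) and thin end at (253,240). B is thin left at (198,278), thick right at (256,279). C is thick left at (132,292), thin right at (190,288). The stand's V-blocks are at (112,203) and (150,193). The door is slightly ajar. Next I fit the store and stand poses.

```bash
cat >> h.py <<'E'
def store2w(p,P):  # p=x,y,yaw
    c,s=np.cos(p[2]),np.sin(p[2]); P=np.atleast_2d(P)
    return np.c_[p[0]+c*P[:,0]-s*P[:,1],p[1]+s*P[:,0]+c*P[:,1],P[:,2]]
E
python3 - <<'E'
from h import *
from scipy.optimize import least_squares
S=snapshot('scene');D=snapshot('side')
def model(v):
    p=v[:3];a=2.88-v[3]; hx,hz=.24*np.cos(a),.025+.24*np.sin(a)
    H=store2w(p,[[hx,-.068,hz],[hx,.068,hz]])
    C=store2w(p,[[-.21,.182,0],[-.21,-.182,0]])
    T=store2w(p,[[0,-.175,.229],[0,.175,.229]])
    return np.r_[(w2px(S,H)-[[333.8,184],[395.5,174.5]]).ravel(),(w2px(D,H)-[[214,165.5],[167,155]]).ravel(),(w2px(D,C)-[[142,187],[244,213]]).ravel(),
      .5*(w2px(S,T)-[[319.5,294],[488,262]]).ravel()]
r=least_squares(model,[.65,.22,.15,.1],loss='soft_l1'); v=r.x; print(np.round(v,4)); print(np.round(model(v),1))
a=2.88-v[3]; print('handle',store2w(v,[[.24*np.cos(a),0,.025+.24*np.sin(a)]]))
print('notches',np.round(store2w(v,[[-.09,y,.058] for y in(-.099,-.033,.033,.099)]),4))
for n,a,b in [('A',(198,236,.03),(253,239.7,.022)),('B',(198,278,.022),(256,279,.028)),('C',(132,292.5,.03),(190,288.5,.022))]:
    P,Q=px2w(S,a[:2],a[2]),px2w(S,b[:2],b[2]); print(n,np.round(P,3),np.round(Q,3),'mid',np.round((P+Q)/2,3),'len',np.linalg.norm(P-Q),'yaw',np.degrees(np.arctan2(*(Q-P)[1::-1])))
c=[px2w(S,q,.012) for q in[(160.5,182),(166.8,212),(108,224.3)]]
print('stand',np.round(c,3),'centre',np.round((c[0]+c[2])/2,3),[np.linalg.norm(c[0]-c[1]),np.linalg.norm(c[1]-c[2])],np.degrees(np.arctan2(*(c[1]-c[2])[1::-1])))
E
```

```text
[0.6612 0.2286 0.1784 0.2748]
[ 1.9  3.  -3.   1.2 -5.4 -0.5  1.   0.7 -0.3  0.1 -0.1  0.2 -1.  -6.6
  0.3 -8.9]
handle [[0.45821618 0.19201196 0.1476558 ]]
notches [[0.5902 0.1152 0.058 ]
 [0.5785 0.1802 0.058 ]
 [0.5668 0.2451 0.058 ]
 [0.5551 0.3101 0.058 ]]
A [ 0.547 -0.205  0.03 ] [ 0.558 -0.068  0.022] mid [ 0.553 -0.137  0.026] len 0.13707534985898476 yaw 85.28873522212396
B [ 0.649 -0.203  0.022] [ 0.656 -0.063  0.028] mid [ 0.653 -0.133  0.025] len 0.14060792798984056 yaw 87.09805307259144
C [ 0.68  -0.358  0.03 ] [ 0.674 -0.222  0.022] mid [ 0.677 -0.29   0.026] len 0.1365270849122775 yaw 92.77201747385355
stand [[ 0.393 -0.31   0.012]
 [ 0.477 -0.289  0.012]
 [ 0.505 -0.438  0.012]] centre [ 0.449 -0.374  0.012] [np.float64(0.08628486455768453), np.float64(0.15145725974247215)] 100.95166043960344
```

```bash
python3 - <<'E'
from h import *
from scipy.optimize import least_squares
S=snapshot('scene');D=snapshot('side')
E=[((333.8,184),(215,165.5)),((395.5,174.5),(167,155))]
for a,b in E:
    f=lambda P:np.r_[w2px(S,P)[0]-a,w2px(D,P)[0]-b]
    r=least_squares(f,[.5,.2,.1]); print('end',np.round(r.x,4),np.round(r.fun,1))
print('front corners side',px2w(D,(142,187),0),px2w(D,(244,213),0))
for z in (.225,.231): print('roof edge',px2w(S,(319.5,294),z),px2w(S,(486,263),z))
# near cheek front rim & sides in scene
def model(v,full=0):
    p=v[:3];a=2.88-v[3]; hx,hz=.24*np.cos(a),.025+.24*np.sin(a)
    H=store2w(p,[[hx,-v[4],hz],[hx,v[4],hz]]); C=store2w(p,[[-.21,.182,0],[-.21,-.182,0]])
    return np.r_[(w2px(S,H)-[e[0] for e in E]).ravel(),(w2px(D,H)-[e[1] for e in E]).ravel(),.5*(w2px(D,C)-[[142,187],[244,213]]).ravel()]
r=least_squares(model,[.65,.22,.15,.1,.07]); print(np.round(r.x,4),np.round(r.fun,1))
v=r.x;a=2.88-v[3]; print('handle',store2w(v,[[.24*np.cos(a),0,.025+.24*np.sin(a)]]))
# overlay
for s,n in((S,'S'),(D,'D')):
    im=cv2.cvtColor(s['pixels'],cv2.COLOR_RGB2BGR)
    th=np.linspace(0,np.pi,40)
    for y in(-.18,.18):
        for R in (.206,): 
            L=store2w(v,np.c_[R*np.cos(th),0*th+y,.025+R*np.sin(th)]); cv2.polylines(im,[np.round(w2px(s,L)).astype(int)],0,(0,255,0))
    for L in ([[-.21,-.18,0],[-.21,.18,0]],[[-.21,-.18,.044],[-.21,.18,.044]],[[0,-.18,.229],[0,.18,.229]],[[-.21,-.18,0],[.21,-.18,0]]):
        cv2.polylines(im,[np.round(w2px(s,store2w(v,L))).astype(int)],0,(0,0,255))
    H=store2w(v,[[.24*np.cos(a),-.07,.025+.24*np.sin(a)],[.24*np.cos(a),.07,.025+.24*np.sin(a)]]); cv2.polylines(im,[np.round(w2px(s,H)).astype(int)],0,(255,0,255))
    c=im[160:384,275:505] if n=='S' else im[80:225,125:305]
    cv2.imwrite(f'pics/o{n}.png',cv2.resize(c,(398,388),interpolation=cv2.INTER_CUBIC) if 1 else c)
cv2.imwrite('pics/ov.png',np.hstack([cv2.imread('pics/oS.png'),cv2.imread('pics/oD.png')]))
E
```

```text
end [0.4691 0.1139 0.1549] [-2.5  1.5 -3.6 -1.2]
end [0.4451 0.2642 0.15  ] [-0.5  0.3 -0.7 -0.3]
front corners side [4.23000662e-01 3.69928471e-01 1.11022302e-16] [0.48785293 0.0126126  0.        ]
roof edge [0.71685029 0.05881965 0.225     ] [0.6664133  0.38989013 0.225     ]
roof edge [0.71749279 0.05797226 0.231     ] [0.66742378 0.38662731 0.231     ]
[0.6582 0.2222 0.1633 0.2966 0.0754] [-2.3  2.1 -0.5 -0.  -3.7 -0.6 -0.6 -0.8  0.1  0.2 -0.1  0.9]
handle [[0.4572938  0.18912164 0.15211293]]
```

View pics/ov.png

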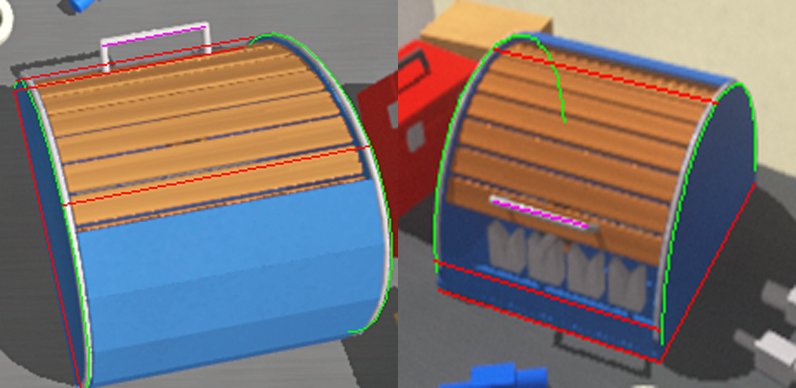

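Store pose fits: origin (0.658, 0.222), yaw 0.163, door ajar by about 0.29 rad, handle middle about (0.457, 0.189, 0.152). Moving to the handle.

>>> apply_moves:
  commands:
    - [0,0,-0.11,0.027,-0.033,0.02,43]
    - [0,0,-0.22,0.055,-0.066,0.034,43]
    - [0,0,-0.33,0.083,-0.099,0.034,43]
    - [0,0,-0.44,0.11,-0.132,0.034,43]
    - [0,0,-0.55,0.137,-0.165,0.034,43]

```text
time: 2.5
tool_pos: [0.3196, 0.3528, 0.2399]
ee_rot: [3.14, 0.0, 2.251]
wrist_force: [0.9, 0.2, 0.9]
width: 0.0575
finger_force: 0.0
```

>>> apply_moves:
  commands:
    - [0,0,-0.11,0.03,-0.036,0,43]
    - [0,0,-0.22,0.06,-0.072,0,43]
    - [0,0,-0.33,0.09,-0.108,0,43]
    - [0,0,-0.44,0.115,-0.14,0,43]
    - [0,0,-0.521,0.138,-0.165,0,43]

```text
time: 3.0
tool_pos: [0.4578, 0.187, 0.2397]
ee_rot: [3.141, 0.0, 1.728]
wrist_force: [-0.4, 0.1, 0.1]
width: 0.0404
finger_force: 0.0
```

```bash
python3 - <<'E'
from h import *
s=snap('wrist','w1'); v=[.6582,.2222,.1633,.2966]
im=cv2.cvtColor(s['pixels'],cv2.COLOR_RGB2BGR);a=2.88-v[3]
H=store2w(v,[[.24*np.cos(a),-.07,.025+.24*np.sin(a)],[.24*np.cos(a),.07,.025+.24*np.sin(a)]]); print(w2px(s,H)); cv2.polylines(im,[np.round(w2px(s,H)).astype(int)],0,(255,0,255))
cv2.imwrite('pics/w1.png',im)
for n in('wrist','side'):
    if n=='side': s=snap(n)
    print([(d['score'],np.round(d['pixel']),np.round(px2w(s,d['pixel'],.152),3)) for d in place_of(n,'tambour_handle')])
o=get_obs(); print(o['tool_pos'],o['ee_rot'],o['width'],o['time'])
E
```

```text
[[251.755566   264.85643524]
 [250.66303451 109.59386713]]
[(0.72, array([249., 190.]), array([0.455, 0.191, 0.152]))]
[(0.82, array([188., 157.]), array([0.465, 0.198, 0.152])), (0.43, array([362., 254.]), array([ 0.353, -0.388,  0.152]))]
[0.45685479 0.18878084 0.23931152] [-3.14093180e+00 -5.41079009e-04  1.73296178e+00] 0.04065597932658195 3.2
```

View pics/w1.png

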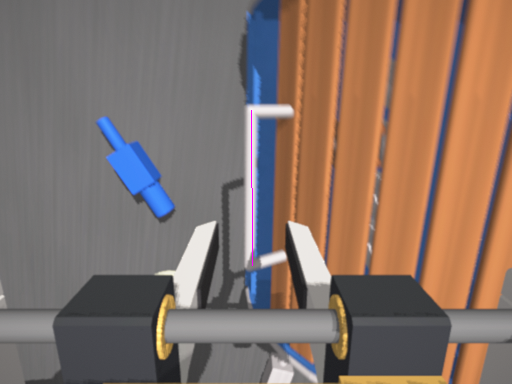

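Wrist view: the bar is at column ~251, rows 103–265, midway between the fingers and matching the model. Descending and pinching.

>>> apply_moves:
  commands:
    - [0,0,0,0,0,-0.03,43]
    - [0,0,0,0,0,-0.06,43]
    - [0,0,0,0,0,-0.09,43]
    - [0,0,0,0,0,-0.1,43]
    - [0,0,0,0,0,-0.1,20]

```text
time: 3.7
tool_pos: [0.4551, 0.1898, 0.1381]
ee_rot: [-3.138, 0.0, 1.736]
wrist_force: [0.3, -0.9, -0.9]
width: 0.0354
finger_force: 0.0
```

>>> apply_moves:
  commands:
    - [0,0,0,0,0,0,0]
    - [0,0,0,0,0,0,0]
    - [0,0,0,0,0,0,0]
    - [0,0,0,0,0,0,0]
    - [0,0,0,0,0,0,0]

```text
time: 4.2
tool_pos: [0.4546, 0.1891, 0.1413]
ee_rot: [-3.138, -0.001, 1.734]
wrist_force: [-6.7, -1.4, 6.8]
width: 0.009
finger_force: 30.0
```

```bash
python3 - <<'E'
import numpy as np
for k in range(4):
    a=2.583-1.085*np.arange(k*5,k*5+6)/20
    dx=.24*(np.cos(a)-np.cos(a[0]));dz=.24*(np.sin(a)-np.sin(a[0]))
    print([[0,0,0,round(x*.9867,4),round(x*.1626,4),round(z,4),0] for x,z in zip(dx[1:],dz[1:])])
E
```

```text
[[0, 0, 0, np.float64(0.0071), np.float64(0.0012), np.float64(0.0108), 0], [0, 0, 0, np.float64(0.0148), np.float64(0.0024), np.float64(0.0213), 0], [0, 0, 0, np.float64(0.023), np.float64(0.0038), np.float64(0.0313), 0], [0, 0, 0, np.float64(0.0317), np.float64(0.0052), np.float64(0.0408), 0], [0, 0, 0, np.float64(0.041), np.float64(0.0068), np.float64(0.0499), 0]]
[[0, 0, 0, np.float64(0.0097), np.float64(0.0016), np.float64(0.0085), 0], [0, 0, 0, np.float64(0.0199), np.float64(0.0033), np.float64(0.0165), 0], [0, 0, 0, np.float64(0.0304), np.float64(0.005), np.float64(0.0239), 0], [0, 0, 0, np.float64(0.0414), np.float64(0.0068), np.float64(0.0307), 0], [0, 0, 0, np.float64(0.0527), np.float64(0.0087), np.float64(0.0369), 0]]
[[0, 0, 0, np.float64(0.0116), np.float64(0.0019), np.float64(0.0056), 0], [0, 0, 0, np.float64(0.0235), np.float64(0.0039), np.float64(0.0105), 0], [0, 0, 0, np.float64(0.0356), np.float64(0.0059), np.float64(0.0148), 0], [0, 0, 0, np.float64(0.048), np.float64(0.0079), np.float64(0.0184), 0], [0, 0, 0, np.float64(0.0605), np.float64(0.01), np.float64(0.0213), 0]]
[[0, 0, 0, np.float64(0.0127), np.float64(0.0021), np.float64(0.0022), 0], [0, 0, 0, np.float64(0.0254), np.float64(0.0042), np.float64(0.0037), 0], [0, 0, 0, np.float64(0.0382), np.float64(0.0063), np.float64(0.0046), 0], [0, 0, 0, np.float64(0.0511), np.float64(0.0084), np.float64(0.0047), 0], [0, 0, 0, np.float64(0.0639), np.float64(0.0105), np.float64(0.0041), 0]]
```

Gripped (9 mm ≈ bar). Rolling open.

>>> apply_moves:
  commands:
    - [0,0,0,0.007,0.001,0.011,0]
    - [0,0,0,0.015,0.002,0.021,0]
    - [0,0,0,0.023,0.004,0.031,0]
    - [0,0,0,0.032,0.005,0.041,0]
    - [0,0,0,0.041,0.007,0.05,0]

```text
time: 4.7
tool_pos: [0.4933, 0.195, 0.1906]
ee_rot: [-3.13, 0.001, 1.734]
wrist_force: [-11.5, -4.9, 6.6]
width: 0.009
finger_force: 30.0
```

>>> apply_moves:
  commands:
    - [0,0,0,0.01,0.002,0.0085,0]
    - [0,0,0,0.02,0.003,0.0165,0]
    - [0,0,0,0.03,0.005,0.024,0]
    - [0,0,0,0.041,0.007,0.031,0]
    - [0,0,0,0.053,0.009,0.037,0]

```text
time: 5.2
tool_pos: [0.5484, 0.2033, 0.2308]
ee_rot: [-3.138, 0.003, 1.733]
wrist_force: [-9.9, -4.3, 12.8]
width: 0.0092
finger_force: 30.0
```

>>> apply_moves:
  commands:
    - [0,0,0,0.0115,0.002,0.0055,0]
    - [0,0,0,0.0235,0.004,0.0105,0]
    - [0,0,0,0.0355,0.006,0.015,0]
    - [0,0,0,0.048,0.008,0.0185,0]
    - [0,0,0,0.0605,0.01,0.0215,0]

```text
time: 5.7
tool_pos: [0.6112, 0.2128, 0.2517]
ee_rot: [3.141, 0.004, 1.731]
wrist_force: [-4.1, -5.5, 5.3]
width: 0.0086
finger_force: 30.0
```

>>> apply_moves:
  commands:
    - [0,0,0,0.0125,0.002,0.002,0]
    - [0,0,0,0.0255,0.004,0.004,0]
    - [0,0,0,0.038,0.006,0.0045,0]
    - [0,0,0,0.051,0.008,0.0045,0]
    - [0,0,0,0.064,0.0105,0.004,0]

```text
time: 6.2
tool_pos: [0.676, 0.2239, 0.2543]
ee_rot: [3.14, 0.002, 1.732]
wrist_force: [-2.0, -3.2, 1.8]
width: 0.0098
finger_force: 3.0
```

>>> apply_moves:
  commands:
    - [0,0,0,0,0,0,35]
    - [0,0,0,0,0,0,40]
    - [0,0,0,0,0,0.04,40]
    - [0,0,0,0,0,0.08,50]
    - [0,0,0.1,-0.03,0,0.1,80]

```text
time: 6.7
tool_pos: [0.6477, 0.2256, 0.3525]
ee_rot: [3.139, 0.0, 1.835]
wrist_force: [-0.1, -0.2, 0.5]
width: 0.0462
finger_force: 0.0
```

>>> apply_moves:
  commands:
    - [0,0,0.14,-0.03,-0.005,0,80]
    - [0,0,0.28,-0.06,-0.01,0,80]
    - [0,0,0.42,-0.09,-0.015,0,80]
    - [0,0,0.56,-0.11,-0.02,0,80]
    - [0,0,0.7,-0.12,-0.02,0,80]

```text
time: 7.2
tool_pos: [0.5228, 0.2055, 0.3538]
ee_rot: [3.139, 0.001, 2.54]
wrist_force: [0.5, 0.4, 0.7]
width: 0.0747
finger_force: 0.0
```

>>> apply_moves:
  commands:
    - [0,0,0.14,0,0,0,80]
    - [0,0,0.28,0,0,0,80]
    - [0,0,0.42,0,0,0,80]
    - [0,0,0.56,0,0,0,80]
    - [0,0,0.7,0,0,0,80]

```text
time: 7.7
tool_pos: [0.5244, 0.2059, 0.3526]
ee_rot: [3.141, 0.001, -3.043]
wrist_force: [0.8, -0.0, 0.4]
width: 0.0753
finger_force: 0.0
```

```bash
python3 - <<'E'
from h import *
s=snap('wrist','w2'); v=[.6582,.2222,.1633]
im=cv2.cvtColor(s['pixels'],cv2.COLOR_RGB2BGR)
for i,y in enumerate((-.099,-.033,.033,.099)):
    V=store2w(v,[[-.149,y,.0467],[-.127,y,.0467],[-.053,y,.0382],[-.031,y,.0382]])
    for q in np.round(w2px(s,V)).astype(int): cv2.circle(im,tuple(map(int,q)),2,(255,0,255),-1)
cv2.imwrite('pics/w2.png',im)
for d in place_of('wrist','rotor'): print(d['score'],np.round(d['pixel']),np.round(px2w(s,d['pixel'],.058),4))
D=snap('side');
for n in('tambour_handle','rotor'):
  for d in place_of('side',n): print(n,d['score'],np.round(d['pixel']),np.round(px2w(D,d['pixel'],.265 if n[0]=='t' else .058),4))
o=get_obs(); print(o['tool_pos'],o['ee_rot'],o['width'],o['time'],o['joint_positions'])
E
```

```text
0.67 [271. 183.] [0.564  0.2396 0.058 ]
tambour_handle 0.71 [217.  92.] [0.6879 0.241  0.265 ]
rotor 0.86 [196. 160.] [0.5816 0.2601 0.058 ]
[0.52487207 0.20574461 0.35228976] [ 3.14129717e+00  4.45821826e-04 -3.05145691e+00] 0.07461417472759242 7.95 [ 2.72883844e-01  1.38402138e-01  1.02490635e+00  2.28180852e-04
  1.97779206e+00 -1.38795791e+00]
```

View pics/w2.png

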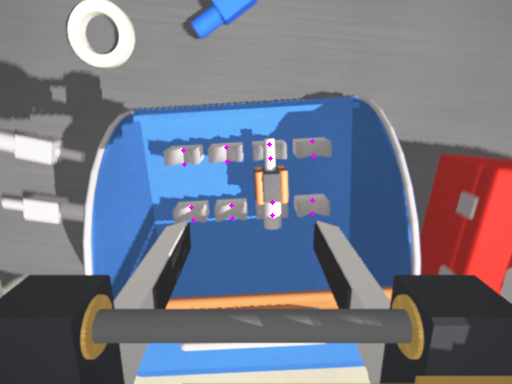

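The rotor lies in notch 3, thin end to the front (270,140), and the V-bottom projections match the blocks, so the store pose is good. Now checking which stand block is higher before grasping.

```bash
python3 - <<'E'
from h import *
S=snap('scene');D=snap('side'); c0=[.449,-.374]
out=[]
for sg,col in((0,(255,0,255)),(np.pi,(0,255,255))):
  for s in(S,D):
    im=cv2.cvtColor(s['pixels'],cv2.COLOR_RGB2BGR); k=6
    p=[*c0,np.radians(-79)+sg]
    o=np.round(w2px(s,[[*c0,.03]])[0]-[33,25]).astype(int)
    c=cv2.resize(im[o[1]:o[1]+50,o[0]:o[0]+66],None,fx=k,fy=k,interpolation=cv2.INTER_CUBIC)
    for x,zb in((-.048,.0507),(.048,.0422)):
      for e in(-.011,.011):
        L=[[x+e,-.0235,.012],[x+e,-.018-.0055,zb+.018],[x+e,-.018,zb+.018],[x+e,0,zb],[x+e,.018,zb+.018],[x+e,.0235,zb+.018],[x+e,.0235,.012]]
        cv2.polylines(c,[np.round((w2px(s,store2w(p,L))-o+.5)*k).astype(int)],0,col)
    out.append(c)
cv2.imwrite('pics/st.png',np.vstack([np.hstack(out[:2]),np.hstack(out[2:])]))
E
```

```text
(no output)
```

View pics/st.png

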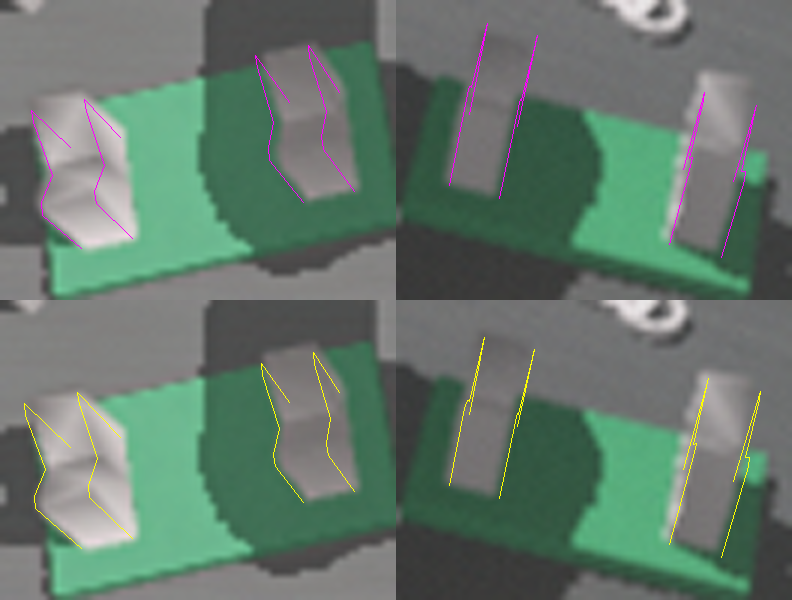

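The comparison is too ambiguous from afar, so I'll look from above with the wrist camera.

>>> apply_moves:
  commands:
    - [0,0,-0.1,-0.01,-0.04,0,80]
    - [0,0,-0.2,-0.015,-0.08,0,80]
    - [0,0,-0.3,-0.02,-0.12,0,80]
    - [0,0,-0.4,-0.025,-0.16,0,80]
    - [0,0,-0.5,-0.03,-0.2,0,80]

```text
time: 8.55
tool_pos: [0.4948, 0.0043, 0.3521]
ee_rot: [3.141, 0.0, 2.729]
wrist_force: [-0.0, -0.6, -1.0]
width: 0.0754
finger_force: 0.0
```

>>> apply_moves:
  commands:
    - [0,0,-0.1,-0.01,-0.04,-0.02,80]
    - [0,0,-0.2,-0.015,-0.08,-0.04,80]
    - [0,0,-0.3,-0.02,-0.12,-0.06,80]
    - [0,0,-0.4,-0.025,-0.16,-0.08,80]
    - [0,0,-0.5,-0.03,-0.2,-0.1,80]

```text
time: 9.05
tool_pos: [0.4648, -0.1959, 0.2514]
ee_rot: [3.141, 0.001, 2.228]
wrist_force: [1.3, 0.6, -0.1]
width: 0.0753
finger_force: 0.0
```

>>> apply_moves:
  commands:
    - [0,0,-0.1,-0.004,-0.04,-0.01,80]
    - [0,0,-0.2,-0.008,-0.08,-0.02,80]
    - [0,0,-0.3,-0.012,-0.12,-0.03,80]
    - [0,0,-0.4,-0.016,-0.16,-0.03,80]
    - [0,0,-0.47,-0.016,-0.18,-0.03,80]

```text
time: 9.55
tool_pos: [0.448, -0.3772, 0.2208]
ee_rot: [-3.14, -0.001, 1.756]
wrist_force: [0.7, 0.2, 0.7]
width: 0.0747
finger_force: 0.0
```

```bash
python3 - <<'E'
from h import *
s=snap('wrist','w3'); o=get_obs(); print(o['tool_pos'],o['ee_rot'],o['time'])
for q in('stand','stand_seat','shaft1','hammer','wrench'):
  for d in place_of('wrist',q): print(q,round(d['score'],2),np.round(d['pixel']),np.round(px2w(s,d['pixel'],{'stand':0,'stand_seat':.062}.get(q,.017)),4))
im=cv2.cvtColor(s['pixels'],cv2.COLOR_RGB2BGR)
for y in range(0,384,20): im[y,::8]=(0,255,255);cv2.putText(im,str(y),(0,y),0,.25,(0,255,255))
for x in range(0,512,20): im[::8,x]=(0,255,255);cv2.putText(im,str(x),(x,6),0,.25,(0,255,255))
cv2.imwrite('pics/w3.png',cv2.resize(im[:300],(800,469),interpolation=cv2.INTER_CUBIC))
E
```

```text
[ 0.44798125 -0.37923282  0.22058887] [-3.13987366e+00  1.06596202e-03  1.75309341e+00] 9.6
stand 0.59 [252. 164.] [ 0.448  -0.3756  0.    ]
stand_seat 0.78 [254. 174.] [ 0.4501 -0.3738  0.062 ]
shaft1 0.56 [450. 131.] [ 0.6709 -0.2904  0.017 ]
shaft1 0.45 [253. 175.] [ 0.4507 -0.3852  0.017 ]
hammer 0.58 [101. 153.] [ 0.2649 -0.392   0.017 ]
wrench 0.59 [370. 128.] [ 0.5767 -0.3033  0.017 ]
```

View pics/w3.png

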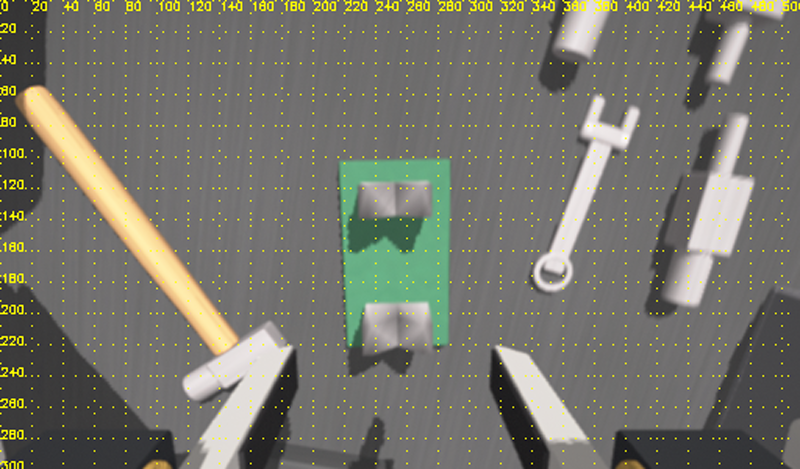

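```bash
python3 - <<'E'
from h import *
from scipy.optimize import least_squares
s=snapshot('wrist'); k=1.5625
B=np.array([(340,161),(450,159),(449,346),(346,345)])/k
base=[px2w(s,p,.012) for p in B]; print(np.round(base,4))
m=np.mean(base,0); ax=(base[0]+base[1]-base[2]-base[3])[:2]; print('centre',m,'axis deg',np.degrees(np.arctan2(ax[1],ax[0])),np.linalg.norm(ax)/2)
yaw=np.arctan2(-ax[1],-ax[0])
# far edge of rims; u = toward -y end
for up,lo in((.0687,.0602),(.0602,.0687)):
    P=store2w([m[0],m[1],yaw],[[-.037,-.02,up],[-.037,.02,up],[.059,-.02,lo],[.059,.02,lo],[-.059,-.02,up],[-.048,0,up-.018],[.048,0,lo-.018]])
    print(np.round(w2px(s,P)*k).tolist())
E
```

```text
[[ 0.3956 -0.3056  0.012 ]
 [ 0.4767 -0.2882  0.012 ]
 [ 0.5095 -0.4351  0.012 ]
 [ 0.4249 -0.4509  0.012 ]]
centre [ 0.45166062 -0.36995888  0.012     ] axis deg 101.99194229232657 0.14935675771663479
[[366.0, 219.0], [426.0, 219.0], [371.0, 350.0], [425.0, 349.0], [365.0, 186.0], [396.0, 200.0], [397.0, 327.0]]
[[367.0, 218.0], [425.0, 217.0], [370.0, 354.0], [426.0, 353.0], [366.0, 185.0], [396.0, 199.0], [397.0, 331.0]]
```

```bash
python3 - <<'E'
from h import *
s=snapshot('wrist'); hsv=cv2.cvtColor(s['pixels'],cv2.COLOR_RGB2HSV).astype(int)
for r in list(range(112,144,2))+list(range(188,232,2)):
    row=s['pixels'][r,222:286].astype(int); sat=hsv[r,222:286,1]
    idx=np.where(sat<60)[0]+222
    print(r,len(idx),(idx.min(),idx.max()) if len(idx) else '')
m=[.4517,-.37,np.radians(102-180)]
for up,lo in((.0687,.0602),(.0602,.0687)):
  for W in(.018,.022):
    P=store2w(m,[[x,y,z] for x,z in((-.059,up),(-.037,up),(.037,lo),(.059,lo)) for y in(-W,W)])
    q=w2px(s,P); print(up,W,[(round(q[i,1],1),round(q[i+1,0]-q[i,0],1)) for i in(0,2,4,6)])
E
```

```text
112 0 
114 0 
116 0 
118 42 (np.int64(230), np.int64(271))
120 46 (np.int64(228), np.int64(273))
122 47 (np.int64(227), np.int64(273))
124 47 (np.int64(227), np.int64(273))
126 47 (np.int64(227), np.int64(273))
128 47 (np.int64(227), np.int64(273))
130 47 (np.int64(227), np.int64(273))
132 47 (np.int64(227), np.int64(273))
134 47 (np.int64(227), np.int64(273))
136 47 (np.int64(227), np.int64(273))
138 47 (np.int64(227), np.int64(273))
140 47 (np.int64(227), np.int64(273))
142 0 
188 1 (np.int64(285), np.int64(285))
190 1 (np.int64(285), np.int64(285))
192 1 (np.int64(285), np.int64(285))
194 1 (np.int64(285), np.int64(285))
196 41 (np.int64(232), np.int64(285))
198 43 (np.int64(231), np.int64(285))
200 44 (np.int64(230), np.int64(285))
202 44 (np.int64(230), np.int64(285))
204 44 (np.int64(230), np.int64(285))
206 46 (np.int64(229), np.int64(285))
208 46 (np.int64(229), np.int64(285))
210 46 (np.int64(229), np.int64(285))
212 46 (np.int64(229), np.int64(285))
214 46 (np.int64(229), np.int64(285))
216 46 (np.int64(229), np.int64(285))
218 47 (np.int64(229), np.int64(285))
220 47 (np.i
[... 195 characters left out ...]
222), np.int64(285))
0.0687 0.018 [(np.float64(118.8), np.float64(35.3)), (np.float64(140.5), np.float64(34.6)), (np.float64(205.5), np.float64(31.9)), (np.float64(223.8), np.float64(31.4))]
0.0687 0.022 [(np.float64(118.9), np.float64(43.1)), (np.float64(140.6), np.float64(42.3)), (np.float64(205.6), np.float64(39.0)), (np.float64(223.8), np.float64(38.4))]
0.0602 0.018 [(np.float64(118.4), np.float64(34.4)), (np.float64(139.6), np.float64(33.8)), (np.float64(208.0), np.float64(32.7)), (np.float64(226.6), np.float64(32.1))]
0.0602 0.022 [(np.float64(118.5), np.float64(42.0)), (np.float64(139.6), np.float64(41.3)), (np.float64(208.0), np.float64(39.9)), (np.float64(226.6), np.float64(39.3))]
```

Block widths (47 vs 45 px) and the side picture both say the −y block is higher, so the stand's +x axis points to about 101.7° in the world, with the seat at about (0.449, −0.372). I therefore grasp the rotor at tool yaw 0.163. Returning to the store.

>>> apply_moves:
  commands:
    - [0,0,-0.106,0.008,0.035,0.02,80]
    - [0,0,-0.212,0.016,0.075,0.04,80]
    - [0,0,-0.318,0.024,0.118,0.06,80]
    - [0,0,-0.424,0.032,0.16,0.08,80]
    - [0,0,-0.53,0.04,0.205,0.1,80]

```text
time: 10.45
tool_pos: [0.4891, -0.1668, 0.3233]
ee_rot: [3.14, -0.0, 1.23]
wrist_force: [0.8, 0.6, -0.4]
width: 0.0751
finger_force: 0.0
```

>>> apply_moves:
  commands:
    - [0,0,-0.106,0.008,0.042,0,80]
    - [0,0,-0.212,0.016,0.084,0,80]
    - [0,0,-0.318,0.024,0.126,0,80]
    - [0,0,-0.424,0.032,0.168,0,80]
    - [0,0,-0.53,0.04,0.21,0,80]

```text
time: 10.95
tool_pos: [0.5287, 0.0433, 0.3227]
ee_rot: [3.141, -0.001, 0.701]
wrist_force: [0.2, -0.5, 0.8]
width: 0.075
finger_force: 0.0
```

>>> apply_moves:
  commands:
    - [0,0,-0.106,0.008,0.042,0,80]
    - [0,0,-0.212,0.016,0.084,0,80]
    - [0,0,-0.318,0.024,0.126,0,80]
    - [0,0,-0.424,0.032,0.168,0,80]
    - [0,0,-0.53,0.036,0.203,0,80]

```text
time: 11.45
tool_pos: [0.5644, 0.2468, 0.3221]
ee_rot: [-3.141, -0.0, 0.172]
wrist_force: [-0.6, -0.2, -0.0]
width: 0.0755
finger_force: 0.0
```

>>> apply_moves:
  commands:
    - [0.012,-0.075,0,0,0,0,80]
    - [0.0244,-0.148,0,0,0,0,80]
    - [0.0244,-0.148,0,0,0,0,80]
    - [0.0244,-0.148,0,0,0,0,80]
    - [0.0244,-0.148,0,0,0,0,80]

```text
time: 11.95
tool_pos: [0.5654, 0.2437, 0.3226]
ee_rot: [3.14, -0.15, 0.174]
wrist_force: [-0.4, -0.1, 0.7]
width: 0.0752
finger_force: 0.0
```

```bash
cat >> h.py <<'E'
def T():
    from scipy.spatial.transform import Rotation as Q
    o=get_obs(); R=Q.from_euler('xyz',o['ee_rot']).as_matrix()
    print('tcp',np.round(o['tool_pos'],4),'grasp',np.round(o['tool_pos']-.0188*R[:,2],4),'zt',np.round(R[:,2],3),'yang',np.round(np.arctan2(R[1,1],R[0,1]),3),'j',np.round(o['joint_positions'],2),'w',round(o['width'],4),'t',o['time'],'F',np.round(o['wrist_force'],1))
E
python3 - <<'E'
from h import *
T(); print(store2w([.6582,.2222,.1633],[[-.09,.033,.058]]))
E
```

```text
tcp [0.5654 0.2437 0.3226] grasp [0.5626 0.2432 0.3412] zt [ 0.148  0.024 -0.989] yang -1.397 j [ 0.33  0.13  1.1  -0.03  1.76  1.72] w 0.0752 t 11.95 F [-0.4 -0.1  0.7]
[[0.56403236 0.24012921 0.058     ]]
```

>>> apply_moves:
  commands:
    - [0,0,-0.011,0.0015,-0.003,-0.04,80]
    - [0,0,-0.011,0.0015,-0.003,-0.08,80]
    - [0,0,-0.011,0.0015,-0.003,-0.12,80]
    - [0,0,-0.011,0.0015,-0.003,-0.16,80]
    - [0,0,-0.011,0.0015,-0.003,-0.19,80]

```text
time: 12.45
tool_pos: [0.5662, 0.2398, 0.1287]
ee_rot: [3.139, -0.146, 0.162]
wrist_force: [-0.2, 0.0, 1.2]
width: 0.0752
finger_force: 0.0
```

>>> apply_moves:
  commands:
    - [0,0,0,0,0,-0.02,80]
    - [0,0,0,0,0,-0.04,80]
    - [0,0,0,0,0,-0.06,80]
    - [0,0,0,0,0,-0.075,80]
    - [0,0,0,0,0,-0.09,80]

```text
time: 12.95
tool_pos: [0.5674, 0.2404, 0.0411]
ee_rot: [3.14, -0.15, 0.162]
wrist_force: [-0.0, 0.3, -0.1]
width: 0.0749
finger_force: 0.0
```

```bash
python3 - <<'E'
from h import *
T()
s=snap('side','s4')
cv2.imwrite('pics/s4.png',cv2.resize(cv2.imread('pics/s4.png')[60:240,110:330],None,fx=3,fy=3,interpolation=cv2.INTER_CUBIC))
E
```

```text
tcp [0.5674 0.2404 0.0411] grasp [0.5646 0.2399 0.0597] zt [ 0.148  0.022 -0.989] yang -1.409 j [ 0.32  0.21  1.57 -0.03  1.21  1.74] w 0.0749 t 12.95 F [-0.   0.3 -0.1]
```

View pics/s4.png

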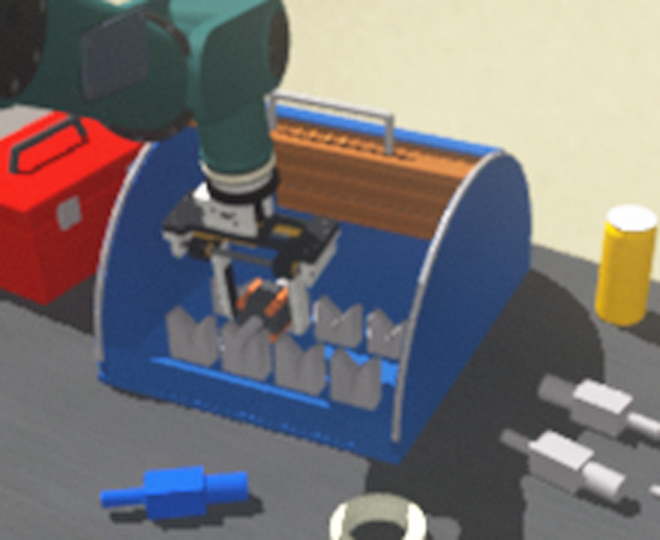

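The fingers straddle the rotor core with no contact. Close and lift.

>>> apply_moves:
  commands:
    - [0,0,0,0,0,0,30]
    - [0,0,0,0,0,0,0]
    - [0,0,0,0,0,0,0]
    - [0,0,0,0,0,0,0]
    - [0,0,0,0,0,0,0]

```text
time: 13.5
tool_pos: [0.568, 0.2393, 0.0434]
ee_rot: [3.137, -0.153, 0.163]
wrist_force: [0.6, -6.1, 3.2]
width: 0.0519
finger_force: 30.0
```

>>> apply_moves:
  commands:
    - [0,0,0,0,0,0.015,0]
    - [0,0,0,0,0,0.04,0]
    - [0,0,0,0,0,0.07,0]
    - [0,0,0,0,0,0.11,0]
    - [0,0,0,0,0,0.15,0]

```text
time: 14.0
tool_pos: [0.5647, 0.2412, 0.1912]
ee_rot: [3.141, -0.144, 0.164]
wrist_force: [1.6, 0.7, -6.3]
width: 0.0519
finger_force: 29.9
```

>>> apply_moves:
  commands:
    - [0,0,0,0,-0.01,0.03,0]
    - [0,0,0,0,-0.03,0.06,0]
    - [0,0,0.04,-0.005,-0.05,0.08,0]
    - [0,0,0.1,-0.01,-0.08,0.08,0]
    - [0,0,0.18,-0.015,-0.12,0.08,0]

```text
time: 14.5
tool_pos: [0.5507, 0.1219, 0.2722]
ee_rot: [-3.141, -0.15, 0.35]
wrist_force: [1.2, -1.4, -6.2]
width: 0.052
finger_force: 29.9
```

```bash
python3 - <<'E'
from h import *
T()
E
```

```text
tcp [0.5507 0.1219 0.2722] grasp [0.548  0.1209 0.2908] zt [ 0.14   0.052 -0.989] yang -1.221 j [ 0.09 -0.    1.34  0.04  1.66  1.32] w 0.052 t 14.5 F [ 1.2 -1.4 -6.2]
```

>>> apply_moves:
  commands:
    - [0,0,0.09,-0.006,-0.03,0,0]
    - [0,0,0.19,-0.013,-0.065,0,0]
    - [0,0,0.29,-0.02,-0.1,0,0]
    - [0,0,0.39,-0.027,-0.135,0,0]
    - [0,0,0.49,-0.034,-0.17,0,0]

```text
time: 15.0
tool_pos: [0.5165, -0.0498, 0.2712]
ee_rot: [-3.141, -0.15, 0.838]
wrist_force: [0.4, -0.5, -7.0]
width: 0.052
finger_force: 29.9
```

>>> apply_moves:
  commands:
    - [0,0,0.1,-0.007,-0.035,0,0]
    - [0,0,0.2,-0.014,-0.07,0,0]
    - [0,0,0.3,-0.021,-0.105,0,0]
    - [0,0,0.4,-0.028,-0.14,0,0]
    - [0,0,0.5,-0.035,-0.17,0,0]

```text
time: 15.5
tool_pos: [0.4821, -0.2204, 0.2711]
ee_rot: [3.141, -0.151, 1.337]
wrist_force: [-0.3, 0.8, -6.2]
width: 0.0516
finger_force: 29.9
```

>>> apply_moves:
  commands:
    - [0,0,0.1,-0.007,-0.035,0,0]
    - [0,0,0.2,-0.014,-0.07,-0.02,0]
    - [0,0,0.3,-0.021,-0.105,-0.04,0]
    - [0,0,0.4,-0.028,-0.135,-0.06,0]
    - [0,0,0.435,-0.033,-0.151,-0.08,0]

```text
time: 16.0
tool_pos: [0.4493, -0.3722, 0.1897]
ee_rot: [3.14, -0.151, 1.769]
wrist_force: [-0.3, -0.1, -5.7]
width: 0.0517
finger_force: 29.9
```

```bash
python3 - <<'E'
from h import *
s=snap('wrist','w5');T()
for q in('stand_seat','rotor'):
  for d in place_of('wrist',q): print(q,round(d['score'],2),np.round(d['pixel']),np.round(px2w(s,d['pixel'],.062),4))
c=px2w
im=s['pixels']; hsv=cv2.cvtColor(im,cv2.COLOR_RGB2HSV)
m=((hsv[...,0]>60)&(hsv[...,0]<95)&(hsv[...,1]>60)).astype(np.uint8)
n,l,st,ce=cv2.connectedComponentsWithStats(m); i=1+st[1:,4].argmax(); print(st[i])
S=snap('scene');hsv=cv2.cvtColor(S['pixels'],cv2.COLOR_RGB2HSV);m=((hsv[...,0]>60)&(hsv[...,0]<88)&(hsv[...,1]>60)).astype(np.uint8)[150:260,90:190]
r=cv2.minAreaRect(np.argwhere(m)[:,::-1].astype(np.float32)); b=cv2.boxPoints(r)+[90,150]; P=np.array([px2w(S,q,.012) for q in b]); print(np.round(P,4),P.mean(0))
E
```

```text
tcp [ 0.4473 -0.3729  0.185 ] grasp [ 0.448  -0.3758  0.2036] zt [-0.034  0.151 -0.988] yang 0.196 j [-0.84  0.26  1.22  0.08  1.8  -1.02] w 0.0518 t 16.05 F [-1.4 -1.5 -9. ]
rotor 0.77 [252. 244.] [ 0.4586 -0.414   0.062 ]
[213 132  15  67 857]
[[ 0.4237 -0.4623  0.012 ]
 [ 0.3911 -0.3072  0.012 ]
 [ 0.4762 -0.2855  0.012 ]
 [ 0.507  -0.4369  0.012 ]] [ 0.4494885  -0.37295167  0.012     ]
```

View pics/w5.png

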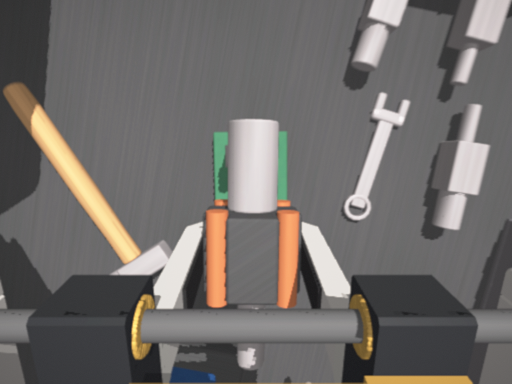

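>>> apply_moves:
  commands:
    - [0,0,0,0,0,-0.03,0]
    - [0,0,0,0,0,-0.06,0]
    - [0,0,0,0,0,-0.085,0]
    - [0,0,0,0,0,-0.1,0]
    - [0,0,0,0,0,-0.1,0]

```text
time: 16.7
tool_pos: [0.4495, -0.3685, 0.0905]
ee_rot: [3.141, -0.154, 1.769]
wrist_force: [-0.6, -0.1, -7.4]
width: 0.0516
finger_force: 29.9
```

```bash
python3 - <<'E'
from h import *
T()
E
```

```text
tcp [ 0.4495 -0.3685  0.0905] grasp [ 0.45   -0.3713  0.1091] zt [-0.03   0.15  -0.988] yang 0.198 j [-0.83  0.3   1.36  0.08  1.61 -1.03] w 0.0516 t 16.7 F [-0.6 -0.1 -7.4]
```

>>> apply_moves:
  commands:
    - [0,0,0,-0.001,-0.001,-0.015,0]
    - [0,0,0,-0.001,-0.001,-0.03,0]
    - [0,0,0,-0.001,-0.001,-0.038,0]
    - [0,0,0,-0.001,-0.001,-0.042,0]
    - [0,0,0,-0.001,-0.001,-0.044,0]

```text
time: 17.2
tool_pos: [0.4484, -0.3709, 0.0485]
ee_rot: [3.141, -0.151, 1.769]
wrist_force: [-2.1, 2.9, 1.1]
width: 0.0519
finger_force: 29.9
```

```bash
python3 - <<'E'
from h import *
T()
E
```

```text
tcp [ 0.4484 -0.3709  0.0485] grasp [ 0.449  -0.3737  0.067 ] zt [-0.029  0.148 -0.989] yang 0.198 j [-0.84  0.33  1.41  0.08  1.53 -1.04] w 0.0519 t 17.2 F [-2.1  2.9  1.1]
```

The rotor's weight is now carried by the V's. Release and back off.

>>> apply_moves:
  commands:
    - [0,0,0,0,0,0,30]
    - [0,0,0,0,0,0,66]
    - [0,0,0,0,0,0,68]
    - [0,0,0,0,0,0,70]
    - [0,0,0,0,-0.004,0.03,72]

```text
time: 17.7
tool_pos: [0.4471, -0.3733, 0.0746]
ee_rot: [-3.139, -0.157, 1.767]
wrist_force: [0.0, -0.1, -0.5]
width: 0.0674
finger_force: 0.0
```

>>> apply_moves:
  commands:
    - [0,0,0,0,-0.005,0.04,72]
    - [0,0,0,0,-0.01,0.08,72]
    - [-0.07,-0.015,0,0,-0.01,0.12,72]
    - [-0.147,-0.03,0,0.01,0.01,0.15,72]
    - [-0.147,-0.03,0,0.03,0.05,0.17,72]

```text
time: 18.2
tool_pos: [0.479, -0.3264, 0.2533]
ee_rot: [3.134, 0.008, 1.764]
wrist_force: [0.5, 0.9, -0.1]
width: 0.0678
finger_force: 0.0
```

>>> apply_moves:
  commands:
    - [0,0,-0.07,0.02,0.04,0,72]
    - [0,0,-0.14,0.04,0.08,0,72]
    - [0,0,-0.21,0.055,0.12,-0.01,72]
    - [0,0,-0.28,0.065,0.16,-0.02,72]
    - [0,0,-0.28,0.066,0.187,-0.03,72]

```text
time: 18.7
tool_pos: [0.546, -0.1358, 0.2186]
ee_rot: [3.137, -0.0, 1.489]
wrist_force: [1.2, -0.4, 0.2]
width: 0.068
finger_force: 0.0
```

```bash
cat >> h.py <<'E'
def shaft_masks(c,z=.03):
    """axis endpoints & yaw of light-gray shafts from the net's masks"""
    s=snapshot(c)
    for d in masks_of(c,'shaft1'):
        if d['score']<.3: continue
        P=np.array([px2w(s,p,z)[:2] for p in np.argwhere(d['mask'])[:,::-1]])
        r=cv2.minAreaRect((P*1000).astype(np.float32)); b=cv2.boxPoints(r); 
        e=[b[1]-b[0],b[2]-b[1]]; L=max(e,key=np.linalg.norm)
        print(' mask',round(d['score'],2),d['extent'],'ctr',np.round(np.array(r[0])/1e3,4),'size',np.round(r[1]),'ang',round(np.degrees(np.arctan2(L[1],L[0]))%180,1))
    for d in place_of(c,'shaft1'): print(' place',round(d['score'],2),np.round(d['pixel']),np.round(px2w(s,d['pixel'],.017),4))
E
python3 - <<'E'
from h import *
T(); shaft_masks('wrist'); print('scene'); shaft_masks('scene')
S=snapshot('side')
for d in place_of('side','rotor'): print('rotor side',round(d['score'],2),np.round(px2w(S,d['pixel'],.062),4))
S=snapshot('scene')
for d in place_of('scene','rotor'): print('rotor scene',round(d['score'],2),np.round(px2w(S,d['pixel'],.062),4))
E
```

```text
tcp [ 0.546  -0.1358  0.2186] grasp [ 0.5459 -0.1358  0.2374] zt [ 0.005 -0.    -1.   ] yang -0.082 j [-0.35  0.11  1.32  0.    1.71 -0.26] w 0.068 t 18.7 F [ 1.2 -0.4  0.2]
 mask 0.9 [345.9, 224.8, 376.6, 287.6] ctr [ 0.6759 -0.2583] size [22. 91.] ang 109.4
 mask 0.63 [319.1, 99.3, 360.9, 218.1] ctr [ 0.6492 -0.1327] size [137.  41.] ang 87.2
 place 0.8 [338. 159.] [ 0.6522 -0.1329  0.017 ]
 place 0.61 [354. 274.] [ 0.6723 -0.2906  0.017 ]
 place 0.59 [254. 169.] [ 0.5506 -0.1364  0.017 ]
scene
 mask 0.89 [315.3, 134.4, 357.7, 166.0] ctr [0.3131 0.1607] size [ 41. 138.] ang 129.7
 mask 0.84 [202.5, 227.3, 254.8, 243.7] ctr [ 0.5515 -0.1325] size [124.  36.] ang 88.4
 mask 0.79 [129.6, 283.3, 189.4, 297.5] ctr [ 0.6739 -0.2911] size [ 36. 140.] ang 91.7
 mask 0.66 [195.9, 270.0, 252.5, 288.6] ctr [ 0.6526 -0.1337] size [138.  37.] ang 84.4
 place 0.96 [225. 277.] [ 0.6479 -0.1393  0.017 ]
 place 0.94 [338. 149.] [0.312  0.1666 0.017 ]
 place 0.72 [162. 292.] [ 0.6802 -0.2912  0.017 ]
 place 0.57 [226. 233.] [ 0.5374 -0.1349  0.017 ]
 place 0.4 [263. 170.] [ 0.3667 -0.0365  0.017 ]
 place 0.37 [328. 244.] [0.574  0.1182 0.017 ]
rotor side 0.62 [ 0.4472 -0.3667  0.062 ]
rotor scene 0.64 [ 0.4417 -0.3786  0.062 ]
```

>>> apply_moves:
  commands:
    - [0,0,0.02,0.003,-0.001,-0.045,72]
    - [0,0,0.02,0.003,-0.001,-0.09,72]
    - [0,0,0.02,0.003,-0.001,-0.13,72]
    - [0,0,0.02,0.003,-0.001,-0.165,72]
    - [0,0,0.02,0.003,-0.001,-0.19,72]

```text
time: 19.7
tool_pos: [0.5462, -0.1397, 0.0251]
ee_rot: [-3.141, -0.001, 1.507]
wrist_force: [-0.5, 0.2, 0.2]
width: 0.068
finger_force: 0.0
```

>>> apply_moves:
  commands:
    - [0,0,0,0,0,-0.012,72]
    - [0,0,0,0,0,-0.02,72]
    - [0,0,0,0,0,-0.02,72]
    - [0,0,0,0,0,-0.02,30]
    - [0,0,0,0,0,-0.02,0]

```text
time: 20.2
tool_pos: [0.5491, -0.1399, 0.0099]
ee_rot: [3.136, 0.001, 1.508]
wrist_force: [0.6, 0.3, 0.4]
width: 0.0551
finger_force: 0.0
```

>>> apply_moves:
  commands:
    - [0,0,0,0,0,0,0]
    - [0,0,0,0,0,0,0]
    - [0,0,0,0,0,0,0]
    - [0,0,0,0,0,0.02,0]
    - [0,0,0,0,0,0.06,0]

```text
time: 20.7
tool_pos: [0.5433, -0.1378, 0.0628]
ee_rot: [-3.131, -0.004, 1.508]
wrist_force: [0.4, -0.1, -4.8]
width: 0.0338
finger_force: 29.6
```

>>> apply_moves:
  commands:
    - [0,0,0,0,0,0.05,0]
    - [0,0,0,0,0,0.1,0]
    - [0,0,0,0,0,0.15,0]
    - [0,0,0,0,0,0.2,0]
    - [0,0,0,0,0,0.22,0]

```text
time: 21.2
tool_pos: [0.5487, -0.1397, 0.2934]
ee_rot: [3.132, 0.002, 1.508]
wrist_force: [0.7, 0.7, -3.8]
width: 0.0341
finger_force: 29.6
```

```bash
python3 - <<'E'
from h import *
s=snap('wrist','w6');T()
cv2.imwrite('pics/w6.png',s['pixels'][:,:,::-1])
E
```

```text
tcp [ 0.5493 -0.1399  0.2952] grasp [ 0.549  -0.1398  0.314 ] zt [ 0.012 -0.004 -1.   ] yang -0.063 j [-0.35  0.12  1.16  0.    1.85 -0.29] w 0.0341 t 21.25 F [ 0.8 -0.3 -0.3]
```

View pics/w6.png

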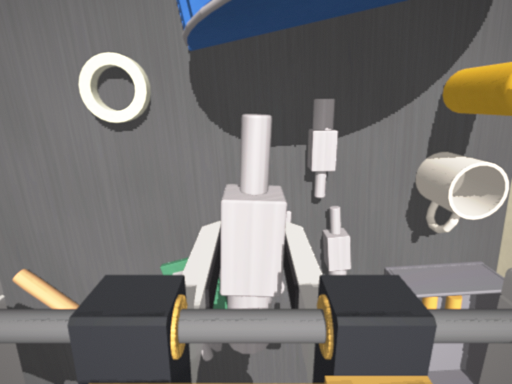

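Shaft A is held square, thin end up at (256,120), square face rows 187–292. Checking its offset along the axis.

```bash
python3 - <<'E'
from h import *
s=snapshot('wrist')
o=get_obs()['tool_pos']; zt=o[2]+.007+.017; zc=o[2]+.007
for n,p,z in(('sq thin edge',(253.5,187),zt),('sq thick edge',(251,292),zt),('thin tip top',(256.5,115.5),zc+.008)):
    print(n,np.round(px2w(s,p,z)-o,4))
E
```

```text
sq thin edge [0.0036 0.036  0.024 ]
sq thick edge [-0.0016 -0.0254  0.024 ]
thin tip top [0.0075 0.0712 0.015 ]
```

>>> apply_moves:
  commands:
    - [0,0,0.12,0.0,0.01,0.01,0]
    - [0,0,0.24,0.0,0.025,0.02,0]
    - [0,0,0.36,0.0,0.04,0.02,0]
    - [0,0,0.48,0.0,0.055,0.02,0]
    - [0,0,0.6,0.0,0.07,0.02,0]

```text
time: 21.8
tool_pos: [0.5467, -0.0686, 0.3037]
ee_rot: [-3.139, -0.005, 2.113]
wrist_force: [-0.2, -0.6, -4.5]
width: 0.0341
finger_force: 29.6
```

>>> apply_moves:
  commands:
    - [0,0,0.12,0.0,0.015,0,0]
    - [0,0,0.24,0.0,0.03,0,0]
    - [0,0,0.36,0.005,0.045,0,0]
    - [0,0,0.48,0.01,0.06,0,0]
    - [0,0,0.6,0.015,0.08,0,0]

```text
time: 22.3
tool_pos: [0.5618, 0.0109, 0.3035]
ee_rot: [-3.141, -0.007, 2.712]
wrist_force: [0.5, 1.6, -5.5]
width: 0.0339
finger_force: 29.6
```

>>> apply_moves:
  commands:
    - [0,0,0.12,0.005,0.02,0,0]
    - [0,0,0.24,0.01,0.04,0,0]
    - [0,0,0.36,0.015,0.06,0,0]
    - [0,0,0.48,0.02,0.08,0,0]
    - [0,0,0.597,0.024,0.098,0,0]

```text
time: 22.8
tool_pos: [0.5858, 0.1095, 0.3033]
ee_rot: [3.139, -0.008, -2.973]
wrist_force: [-0.2, -0.1, -5.2]
width: 0.0342
finger_force: 29.6
```

>>> apply_moves:
  commands:
    - [-0.1,-0.016,0,0,0,0,0]
    - [-0.2,-0.033,0,0,0,0,0]
    - [-0.276,-0.0455,0,0,0,0,0]
    - [-0.276,-0.0455,0,0,0,0,0]
    - [-0.276,-0.0455,0,0,0,0,0]

```text
time: 23.3
tool_pos: [0.586, 0.109, 0.3048]
ee_rot: [-2.865, -0.006, -2.977]
wrist_force: [0.3, -0.4, -4.7]
width: 0.0342
finger_force: 29.6
```

```bash
python3 - <<'E'
from h import *
T(); from scipy.spatial.transform import Rotation as Q
R=Q.from_euler('xyz',get_obs()['ee_rot']).as_matrix(); print('tool x (thin dir)',np.round(R[:,0],4))
E
```

```text
tcp [0.586  0.109  0.3048] grasp [0.5853 0.1141 0.3229] zt [ 0.039 -0.27  -0.962] yang 1.737 j [ 0.25  0.22  1.05 -0.29  1.89 -1.58] w 0.0342 t 23.3 F [ 0.3 -0.4 -4.7]
tool x (thin dir) [-0.9865 -0.1638  0.0055]
```

>>> apply_moves:
  commands:
    - [0,0,0,0.003,-0.0006,-0.045,0]
    - [0,0,0,0.003,-0.0006,-0.09,0]
    - [0,0,0,0.003,-0.0006,-0.13,0]
    - [0,0,0,0.003,-0.0006,-0.165,0]
    - [0,0,0,0.003,-0.0006,-0.195,0]

```text
time: 23.8
tool_pos: [0.5885, 0.1064, 0.1096]
ee_rot: [-2.866, -0.004, -2.981]
wrist_force: [-0.2, 0.8, -4.8]
width: 0.0341
finger_force: 29.6
```

>>> apply_moves:
  commands:
    - [0,0,0,0,0,-0.015,0]
    - [0,0,0,0,0,-0.03,0]
    - [0,0,0,0,0,-0.04,0]
    - [0,0,0,0,0,-0.045,0]
    - [0,0,0,0,0,-0.048,0]

```text
time: 24.3
tool_pos: [0.5904, 0.1081, 0.0657]
ee_rot: [-2.864, 0.002, -2.978]
wrist_force: [0.4, -0.3, -4.6]
width: 0.0339
finger_force: 29.6
```

```bash
python3 - <<'E'
from h import *
T()
E
```

```text
tcp [0.5904 0.1081 0.0657] grasp [0.5896 0.1132 0.0837] zt [ 0.046 -0.27  -0.962] yang 1.734 j [ 0.25  0.29  1.44 -0.28  1.44 -1.45] w 0.0339 t 24.3 F [ 0.4 -0.3 -4.6]
```

>>> apply_moves:
  commands:
    - [0,0,0,-0.001,0,-0.004,0]
    - [0,0,0,-0.001,0,-0.008,0]
    - [0,0,0,-0.001,0,-0.011,0]
    - [0,0,0,-0.001,0,-0.013,0]
    - [0,0,0,-0.001,0,-0.013,0]

```text
time: 24.8
tool_pos: [0.5889, 0.1076, 0.0524]
ee_rot: [-2.863, 0.0, -2.978]
wrist_force: [0.1, -1.2, -2.9]
width: 0.0337
finger_force: 29.6
```

```bash
python3 - <<'E'
from h import *
T()
E
```

```text
tcp [0.5889 0.1076 0.0524] grasp [0.5881 0.1127 0.0705] zt [ 0.045 -0.271 -0.961] yang 1.734 j [ 0.25  0.3   1.46 -0.28  1.41 -1.44] w 0.0337 t 24.8 F [ 0.1 -1.2 -2.9]
```

Contact is starting (force going from −4.6 to −2.9). One more small step, then release with a small opening and withdraw.

>>> apply_moves:
  commands:
    - [0,0,0,0,0,-0.0015,0]
    - [0,0,0,0,0,-0.0025,0]
    - [0,0,0,0,0,-0.0025,42]
    - [0,0,0,0,0,-0.0025,48]
    - [0,0,0,0,0,-0.0025,50]

```text
time: 25.3
tool_pos: [0.5893, 0.1084, 0.05]
ee_rot: [-2.865, 0.002, -2.978]
wrist_force: [0.0, 0.4, -0.3]
width: 0.0468
finger_force: 0.0
```

>>> apply_moves:
  commands:
    - [0,0,0,-0.001,0.006,0.02,50]
    - [0,0,0,-0.002,0.012,0.045,50]
    - [0,0,0,-0.004,0.022,0.08,50]
    - [0,0,0,-0.006,0.034,0.12,50]
    - [0,0,0,-0.008,0.045,0.16,50]

```text
time: 25.8
tool_pos: [0.5805, 0.1536, 0.2109]
ee_rot: [-2.865, 0.0, -2.978]
wrist_force: [0.2, 0.2, 0.0]
width: 0.0472
finger_force: 0.0
```

>>> apply_moves:
  commands:
    - [0.1,0.016,0,-0.01,0,0.02,72]
    - [0.2,0.033,0,-0.02,0,0.04,72]
    - [0.276,0.0455,0,-0.03,0,0.06,72]
    - [0.276,0.0455,0,-0.03,0,0.08,72]
    - [0.276,0.0455,0,-0.03,0,0.09,72]

```text
time: 26.3
tool_pos: [0.5514, 0.1526, 0.3024]
ee_rot: [3.139, 0.005, -2.979]
wrist_force: [0.3, -0.3, 0.1]
width: 0.0675
finger_force: 0.0
```

```bash
python3 - <<'E'
from h import *
s=snap('wrist','w7');T()
v=[.6582,.2222,.1633]
for d in masks_of('wrist','shaft1'):
    if d['score']>.2: print(round(d['score'],2),d['extent'])
for d in place_of('wrist','shaft1'): print(round(d['score'],2),np.round(d['pixel']),np.round(px2w(s,d['pixel'],.058),4),'bench',np.round(px2w(s,d['pixel'],.017),4))
im=cv2.cvtColor(s['pixels'],cv2.COLOR_RGB2BGR)
P=store2w(v,[[-.16,-.099,.058],[-.118,-.099,.058],[-.062,-.099,.058],[-.02,-.099,.058]])
for q in w2px(s,P): cv2.circle(im,tuple(int(round(t)) for t in q),2,(255,0,255),-1)
cv2.imwrite('pics/w7.png',cv2.resize(im[60:300],(800,375)))
E
```

```text
tcp [0.5517 0.153  0.3032] grasp [0.5516 0.153  0.322 ] zt [ 0.006  0.003 -1.   ] yang 1.734 j [ 0.17  0.14  1.13  0.    1.87 -1.56] w 0.0676 t 26.35 F [0.6 0.2 0.5]
0.98 [202.8, 130.3, 232.6, 235.1]
0.87 [1.8, 175.6, 106.3, 208.3]
0.71 [239.0, 0.6, 263.8, 16.5]
0.94 [ 55. 192.] [ 0.6371 -0.1084  0.058 ] bench [ 0.653  -0.1324  0.017 ]
0.73 [214. 179.] [0.5846 0.1059 0.058 ] bench [0.5953 0.1027 0.017 ]
```

View pics/w7.png

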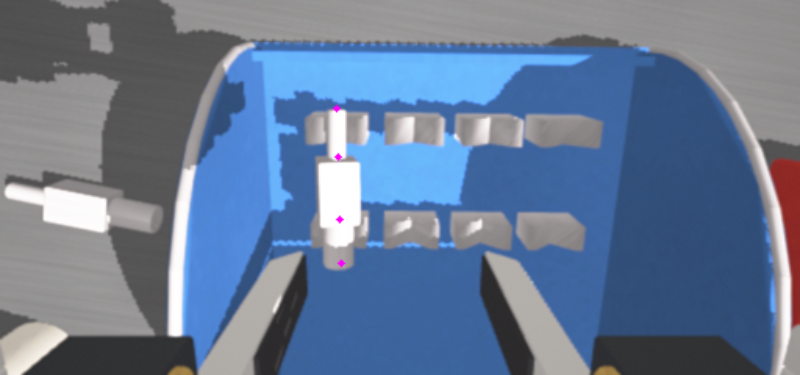

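Shaft A is seated in notch 1 and matches the model. Next is shaft B at (0.652, −0.133).

>>> apply_moves:
  commands:
    - [0,0,-0.119,0.0,-0.02,0,72]
    - [0,0,-0.238,0.0,-0.04,0,72]
    - [0,0,-0.357,0.0,-0.06,0,72]
    - [0,0,-0.476,0.01,-0.08,0,72]
    - [0,0,-0.595,0.02,-0.1,0,72]

```text
time: 26.95
tool_pos: [0.5705, 0.053, 0.2975]
ee_rot: [3.141, -0.003, 2.706]
wrist_force: [-0.2, -0.5, 0.0]
width: 0.0677
finger_force: 0.0
```

>>> apply_moves:
  commands:
    - [0,0,-0.119,0.01,-0.02,0,72]
    - [0,0,-0.238,0.02,-0.04,0,72]
    - [0,0,-0.357,0.03,-0.06,0,72]
    - [0,0,-0.476,0.035,-0.08,0,72]
    - [0,0,-0.595,0.04,-0.1,0,72]

```text
time: 27.45
tool_pos: [0.6109, -0.0471, 0.2968]
ee_rot: [-3.141, -0.003, 2.111]
wrist_force: [0.4, -0.2, 0.4]
width: 0.0675
finger_force: 0.0
```

>>> apply_moves:
  commands:
    - [0,0,-0.119,0.01,-0.02,-0.02,72]
    - [0,0,-0.238,0.02,-0.04,-0.04,72]
    - [0,0,-0.357,0.03,-0.06,-0.06,72]
    - [0,0,-0.476,0.035,-0.08,-0.08,72]
    - [0,0,-0.594,0.04,-0.086,-0.09,72]

```text
time: 27.95
tool_pos: [0.6496, -0.134, 0.2038]
ee_rot: [-3.136, -0.001, 1.515]
wrist_force: [-0.3, -0.8, -1.2]
width: 0.0676
finger_force: 0.0
```

>>> apply_moves:
  commands:
    - [0.08,-0.004,0,0,0,0,72]
    - [0.15,-0.0076,0,0,0,0,72]
    - [0.15,-0.0076,0,0,0,0,72]
    - [0.15,-0.0076,0,0,0,0,72]
    - [0.15,-0.0076,0,0,0,0,72]

```text
time: 28.45
tool_pos: [0.6508, -0.132, 0.2089]
ee_rot: [3.14, -0.15, 1.522]
wrist_force: [-0.8, 0.9, 0.5]
width: 0.0676
finger_force: 0.0
```

```bash
cat >> h.py <<'E'
def bright(s,c,rad=.09,z=.02,thr=120):
    """axis of gray thing near world xy c by moment of edges of bright, unsaturated pixels"""
    hsv=cv2.cvtColor(s['pixels'],cv2.COLOR_RGB2HSV); m=((hsv[...,1]<40)&(hsv[...,2]>thr)).astype(np.uint8)
    q=w2px(s,[[*c,z]])[0]; n,l,st,ce=cv2.connectedComponentsWithStats(m)
    i=l[int(q[1]),int(q[0])]; P=np.array([px2w(s,p,z)[:2] for p in np.argwhere(l==i)[:,::-1]])
    r=cv2.minAreaRect((P*1e3).astype(np.float32)); print('bright',i,len(P),np.round(np.array(r[0])/1e3,4),np.round(r[1]),round(r[2],1))
E
python3 - <<'E'
from h import *
T(); shaft_masks('wrist',.025); s=snapshot('wrist'); bright(s,(.652,-.133))
for thr in (90,): bright(s,(.652,-.133),thr=thr)
E
```

```text
tcp [ 0.6508 -0.132   0.2089] grasp [ 0.6506 -0.1348  0.2275] zt [ 0.009  0.149 -0.989] yang -0.049 j [-0.36  0.37  1.04  0.15  1.78 -0.28] w 0.0676 t 28.45 F [-0.8  0.9  0.5]
 mask 0.66 [240.9, 135.5, 269.2, 252.8] ctr [ 0.6523 -0.1331] size [138.  35.] ang 86.9
 mask 0.6 [260.5, 262.3, 294.8, 378.7] ctr [ 0.6754 -0.2916] size [ 34. 148.] ang 94.1
 place 0.94 [273. 314.] [ 0.6701 -0.2871  0.017 ]
 place 0.81 [254. 194.] [ 0.6537 -0.133   0.017 ]
bright 39 2511 [ 0.6525 -0.1351] [141.  35.] 87.2
bright 1 96514 [ 0.6567 -0.1467] [465. 643.] 87.2
```

>>> apply_moves:
  commands:
    - [0,0,0,0.002,-0.001,-0.045,72]
    - [0,0,0,0.002,-0.001,-0.09,72]
    - [0,0,0,0.002,-0.001,-0.135,72]
    - [0,0,0,0.002,-0.001,-0.17,72]
    - [0,0,0,0.002,-0.001,-0.185,72]

```text
time: 29.15
tool_pos: [0.65, -0.1326, 0.0198]
ee_rot: [-3.137, -0.152, 1.521]
wrist_force: [0.1, 0.2, 0.5]
width: 0.0676
finger_force: 0.0
```

>>> apply_moves:
  commands:
    - [0,0,0,0,0,-0.01,72]
    - [0,0,0,0,0,-0.0135,72]
    - [0,0,0,0,0,-0.0135,50]
    - [0,0,0,0,0,-0.0135,20]
    - [0,0,0,0,0,-0.0135,0]

```text
time: 29.65
tool_pos: [0.654, -0.1344, 0.013]
ee_rot: [3.136, -0.149, 1.521]
wrist_force: [0.7, 0.3, -0.0]
width: 0.0473
finger_force: 0.0
```

>>> apply_moves:
  commands:
    - [0,0,0,0,0,0,0]
    - [0,0,0,0,0,0,0]
    - [0,0,0,0,0,0,0]
    - [0,0,0,0,0,0.01,0]
    - [0,0,0,0,0,0.04,0]

```text
time: 30.15
tool_pos: [0.6492, -0.1329, 0.0456]
ee_rot: [-3.133, -0.153, 1.519]
wrist_force: [0.8, -0.4, -4.7]
width: 0.0338
finger_force: 30.0
```

>>> apply_moves:
  commands:
    - [0,0,0,0,0,0.05,0]
    - [0,0,0,0,0,0.1,0]
    - [0,0,0,0,0,0.15,0]
    - [0,0,0,0,0,0.2,0]
    - [0,0,0,0,0,0.24,0]

```text
time: 30.65
tool_pos: [0.6528, -0.1339, 0.2938]
ee_rot: [3.137, -0.149, 1.521]
wrist_force: [-0.2, -0.2, -4.0]
width: 0.0337
finger_force: 30.0
```

```bash
python3 - <<'E'
from h import *
T(); s=snapshot('wrist'); o=get_obs()['tool_pos']
for z in (.015,.024):
    bright(s,(o[0],o[1]+.0),z=o[2]+z,thr=125)
print(o)
E
```

```text
tcp [ 0.6528 -0.1339  0.2938] grasp [ 0.6526 -0.1367  0.3124] zt [ 0.012  0.148 -0.989] yang -0.05 j [-0.36  0.38  0.85  0.15  1.95 -0.26] w 0.0337 t 30.65 F [-0.2 -0.2 -4. ]
bright 23 14533 [ 0.6538 -0.1169] [104.  76.] 87.0
bright 23 14533 [ 0.6539 -0.1151] [99. 72.] 87.0
[ 0.65445207 -0.13432086  0.30190048]
```

>>> apply_moves:
  commands:
    - [0,0,-0.09,-0.012,0.02,0.01,0]
    - [0,0,-0.18,-0.024,0.045,0.02,0]
    - [0,0,-0.27,-0.036,0.07,0.02,0]
    - [0,0,-0.36,-0.048,0.095,0.02,0]
    - [0,0,-0.45,-0.06,0.12,0.02,0]

```text
time: 31.2
tool_pos: [0.5917, -0.0131, 0.3086]
ee_rot: [-3.141, -0.149, 1.066]
wrist_force: [0.1, 0.2, -4.4]
width: 0.0337
finger_force: 30.0
```

>>> apply_moves:
  commands:
    - [0,0,-0.09,-0.006,0.025,0,0]
    - [0,0,-0.18,-0.012,0.05,0,0]
    - [0,0,-0.27,-0.018,0.075,0,0]
    - [0,0,-0.36,-0.024,0.1,0,0]
    - [0,0,-0.45,-0.028,0.125,0,0]

```text
time: 31.7
tool_pos: [0.5635, 0.112, 0.3086]
ee_rot: [3.141, -0.147, 0.617]
wrist_force: [0.2, 0.3, -4.4]
width: 0.0336
finger_force: 30.0
```

>>> apply_moves:
  commands:
    - [0,0,-0.09,0,0.03,0,0]
    - [0,0,-0.18,0,0.06,0,0]
    - [0,0,-0.27,0,0.09,0,0]
    - [0,0,-0.36,0,0.115,0,0]
    - [0,0,-0.456,0,0.129,0,0]

```text
time: 32.2
tool_pos: [0.5635, 0.2422, 0.308]
ee_rot: [3.14, -0.146, 0.164]
wrist_force: [-0.2, -0.7, -4.8]
width: 0.0333
finger_force: 30.0
```

>>> apply_moves:
  commands:
    - [0,0,0,0,0,-0.02,0]
    - [0,0,0,0,0,-0.04,0]
    - [0,0,0,0,0,-0.06,0]
    - [0,0,0,0,0,-0.06,0]
    - [0,0,0,0,0,-0.06,0]

```text
time: 32.7
tool_pos: [0.564, 0.2399, 0.2491]
ee_rot: [3.139, -0.147, 0.165]
wrist_force: [-0.4, -0.3, -4.5]
width: 0.0339
finger_force: 30.0
```

```bash
python3 - <<'E'
from h import *
T()
from scipy.spatial.transform import Rotation as Q
R=Q.from_euler('xyz',get_obs()['ee_rot']).as_matrix(); print('tool x ang',np.arctan2(R[1,0],R[0,0]),np.round(R[:,0],3))
E
```

```text
tcp [0.564  0.2399 0.2491] grasp [0.5613 0.2395 0.2677] zt [ 0.145  0.021 -0.989] yang -1.406 j [ 0.32  0.11  1.26 -0.03  1.62  1.73] w 0.0339 t 32.7 F [-0.4 -0.3 -4.5]
tool x ang 0.1651497995016518 [0.976 0.163 0.146]
```

>>> apply_moves:
  commands:
    - [0,0,0,0,0,-0.04,0]
    - [0,0,0,0,0,-0.08,0]
    - [0,0,0,0,0,-0.12,0]
    - [0,0,0,0,0,-0.15,0]
    - [0,0,0,0,0,-0.175,0]

```text
time: 33.2
tool_pos: [0.5647, 0.2399, 0.075]
ee_rot: [3.139, -0.15, 0.165]
wrist_force: [-0.5, 0.4, -4.4]
width: 0.0335
finger_force: 30.0
```

>>> apply_moves:
  commands:
    - [0,0,0,0,0,-0.006,0]
    - [0,0,0,0,0,-0.01,0]
    - [0,0,0,0,0,-0.014,0]
    - [0,0,0,0,0,-0.016,0]
    - [0,0,0,0,0,-0.016,0]

```text
time: 33.7
tool_pos: [0.5655, 0.2403, 0.0612]
ee_rot: [3.14, -0.152, 0.165]
wrist_force: [-0.4, -0.2, -4.8]
width: 0.0334
finger_force: 30.0
```

```bash
python3 - <<'E'
from h import *
T()
E
```

```text
tcp [0.5655 0.2403 0.0612] grasp [0.5626 0.2398 0.0798] zt [ 0.15   0.023 -0.988] yang -1.406 j [ 0.32  0.19  1.55 -0.03  1.25  1.74] w 0.0334 t 33.7 F [-0.4 -0.2 -4.8]
```

>>> apply_moves:
  commands:
    - [0,0,0,-0.001,0,-0.003,0]
    - [0,0,0,-0.001,0,-0.005,0]
    - [0,0,0,-0.001,0,-0.007,0]
    - [0,0,0,-0.001,0,-0.009,0]
    - [0,0,0,-0.001,0,-0.009,0]

```text
time: 34.2
tool_pos: [0.5648, 0.2393, 0.0534]
ee_rot: [3.138, -0.153, 0.164]
wrist_force: [-2.3, -3.0, 5.5]
width: 0.034
finger_force: 30.0
```

```bash
python3 - <<'E'
from h import *
T()
E
```

```text
tcp [0.5648 0.2393 0.0534] grasp [0.562  0.2389 0.0719] zt [ 0.151  0.021 -0.988] yang -1.407 j [ 0.32  0.2   1.56 -0.03  1.23  1.74] w 0.034 t 34.2 F [-2.3 -3.   5.5]
```

Seated. Release, withdraw, untilt, go to shaft C.

>>> apply_moves:
  commands:
    - [0,0,0,0,0,0,42]
    - [0,0,0,0,0,0,48]
    - [0,0,0,0,0,0,50]
    - [0,0,0,-0.003,0,0.02,50]
    - [0,0,0,-0.009,-0.001,0.06,50]

```text
time: 34.7
tool_pos: [0.5522, 0.2383, 0.1069]
ee_rot: [3.138, -0.141, 0.165]
wrist_force: [1.0, 0.2, -0.1]
width: 0.0473
finger_force: 0.0
```

>>> apply_moves:
  commands:
    - [0,0,0,-0.007,-0.001,0.045,50]
    - [0,0,0,-0.014,-0.002,0.09,50]
    - [0,0,0,-0.02,-0.003,0.135,50]
    - [-0.012,0.075,0,-0.022,-0.003,0.17,72]
    - [-0.0244,0.148,0,-0.022,-0.01,0.19,72]

```text
time: 35.2
tool_pos: [0.5327, 0.2302, 0.3065]
ee_rot: [3.141, -0.006, 0.167]
wrist_force: [0.3, 0.1, 0.4]
width: 0.0595
finger_force: 0.0
```

>>> apply_moves:
  commands:
    - [0,0,0.1,0,-0.03,0,72]
    - [0,0,0.2,0,-0.07,0,72]
    - [0,0,0.3,0.003,-0.11,0,72]
    - [0,0,0.4,0.006,-0.15,0,72]
    - [0,0,0.5,0.01,-0.19,0,72]

```text
time: 35.7
tool_pos: [0.5429, 0.0379, 0.3011]
ee_rot: [3.139, -0.001, 0.67]
wrist_force: [1.2, -0.1, 1.2]
width: 0.0677
finger_force: 0.0
```

>>> apply_moves:
  commands:
    - [0,0,0.1,0.015,-0.038,0,72]
    - [0,0,0.2,0.03,-0.076,0,72]
    - [0,0,0.3,0.045,-0.115,0,72]
    - [0,0,0.4,0.06,-0.155,0,72]
    - [0,0,0.5,0.075,-0.19,0,72]

```text
time: 36.2
tool_pos: [0.6185, -0.1529, 0.3008]
ee_rot: [3.139, -0.0, 1.169]
wrist_force: [-0.3, 0.7, -0.3]
width: 0.0678
finger_force: 0.0
```

>>> apply_moves:
  commands:
    - [0,0,0.1,0.012,-0.035,-0.02,72]
    - [0,0,0.2,0.024,-0.07,-0.04,72]
    - [0,0,0.3,0.036,-0.105,-0.06,72]
    - [0,0,0.4,0.048,-0.13,-0.08,72]
    - [0,0,0.459,0.052,-0.139,-0.1,72]

```text
time: 36.7
tool_pos: [0.6703, -0.293, 0.1984]
ee_rot: [3.14, -0.0, 1.625]
wrist_force: [-0.5, 1.4, 0.0]
width: 0.0677
finger_force: 0.0
```

```bash
python3 - <<'E'
from h import *
T(); shaft_masks('wrist',.025); s=snapshot('wrist'); bright(s,(.675,-.291),thr=125); print('scene'); shaft_masks('scene',.06)
S=snapshot('side')
for d in place_of('side','shaft1'): print('side',round(d['score'],2),np.round(px2w(S,d['pixel'],.058),3))
E
```

```text
tcp [ 0.6703 -0.293   0.1984] grasp [ 0.6702 -0.293   0.2172] zt [ 0.002  0.    -1.   ] yang 0.054 j [-0.49  0.51  0.85  0.    1.78 -0.54] w 0.0677 t 36.7 F [-0.5  1.4  0. ]
 mask 0.88 [237.0, 107.7, 274.5, 234.8] ctr [ 0.6743 -0.2936] size [ 36. 141.] ang 92.6
 place 0.72 [254. 169.] [ 0.6726 -0.2889  0.017 ]
bright 9 2941 [ 0.6755 -0.2945] [ 36. 144.] 3.6
scene
 mask 0.78 [145.6, 283.4, 190.6, 300.3] ctr [ 0.678  -0.2669] size [ 37. 102.] ang 92.2
 mask 0.71 [317.1, 215.5, 342.0, 271.8] ctr [0.5807 0.1085] size [129.  44.] ang 7.3
 mask 0.64 [368.8, 208.8, 392.6, 262.7] ctr [0.5583 0.2396] size [136.  45.] ang 8.3
 mask 0.63 [312.7, 135.6, 358.1, 169.2] ctr [0.3288 0.1541] size [ 38. 140.] ang 134.7
 place 0.94 [380. 235.] [0.553  0.2503 0.017 ]
 place 0.92 [336. 150.] [0.3164 0.1621 0.017 ]
 place 0.79 [326. 243.] [0.5703 0.1135 0.017 ]
 place 0.7 [160. 293.] [ 0.6827 -0.2947  0.017 ]
side 0.87 [0.543 0.236 0.058]
side 0.69 [ 0.636 -0.3    0.058]
side 0.65 [0.275 0.127 0.058]
side 0.6 [0.585 0.102 0.058]
```

>>> apply_moves:
  commands:
    - [0,0,0,0.004,0,-0.045,72]
    - [0,0,0,0.004,0,-0.09,72]
    - [0,0,0,0.004,0,-0.13,72]
    - [0,0,0,0.004,0,-0.16,72]
    - [0,0,0,0.004,0,-0.175,72]

```text
time: 37.65
tool_pos: [0.6722, -0.2885, 0.0227]
ee_rot: [-3.14, -0.003, 1.624]
wrist_force: [0.3, 0.5, 0.0]
width: 0.0677
finger_force: 0.0
```

>>> apply_moves:
  commands:
    - [0,0,0,0,0,-0.01,72]
    - [0,0,0,0,0,-0.013,72]
    - [0,0,0,0,0,-0.013,50]
    - [0,0,0,0,0,-0.013,20]
    - [0,0,0,0,0,-0.013,0]

```text
time: 38.15
tool_pos: [0.6748, -0.2905, 0.0151]
ee_rot: [3.137, 0.002, 1.624]
wrist_force: [-0.1, 0.1, 0.2]
width: 0.0469
finger_force: 0.0
```

>>> apply_moves:
  commands:
    - [0,0,0,0,0,0,0]
    - [0,0,0,0,0,0,0]
    - [0,0,0,0,0,0,0]
    - [0,0,0,0,0,0.01,0]
    - [0,0,0,0,0,0.04,0]

```text
time: 38.65
tool_pos: [0.6698, -0.288, 0.0466]
ee_rot: [-3.132, -0.007, 1.624]
wrist_force: [-0.2, -0.4, -5.0]
width: 0.0338
finger_force: 30.0
```

>>> apply_moves:
  commands:
    - [0,0,0,0,0,0.05,0]
    - [0,0,0,0,0,0.1,0]
    - [0,0,0,0,0,0.15,0]
    - [0,0,0,0,0,0.2,0]
    - [0,0,0,0,0,0.24,0]

```text
time: 39.15
tool_pos: [0.6732, -0.2897, 0.2958]
ee_rot: [3.139, 0.0, 1.624]
wrist_force: [0.7, 0.3, -4.1]
width: 0.0338
finger_force: 30.0
```

```bash
python3 - <<'E'
from h import *
T(); s=snapshot('wrist'); o=get_obs()['tool_pos']
for d in place_of('wrist','shaft1'): print(round(d['score'],2),np.round(d['pixel']),np.round(px2w(s,d['pixel'],o[2]+.006)-o,4))
# square thin edge: bright rows along the column of axis
g=cv2.cvtColor(s['pixels'],cv2.COLOR_RGB2GRAY).astype(int)
for r in range(100,300,6): 
    row=g[r,215:300]; i=np.where(row>150)[0]; print(r,(i.min()+215,i.max()+215,len(i)) if len(i) else '',end=' ')
E
```

```text
tcp [ 0.6732 -0.2897  0.2958] grasp [ 0.6732 -0.2897  0.3146] zt [ 0.003 -0.    -1.   ] yang 0.053 j [-0.48  0.54  0.61  0.    1.98 -0.54] w 0.0338 t 39.15 F [ 0.7  0.3 -4.1]
0.67 [250. 239.] [-0.0024  0.005   0.006 ]
100  106  112  118  124 (np.int64(240), np.int64(265), 26) 130 (np.int64(241), np.int64(265), 25) 136 (np.int64(241), np.int64(265), 25) 142 (np.int64(241), np.int64(265), 25) 148 (np.int64(241), np.int64(265), 25) 154 (np.int64(240), np.int64(265), 26) 160 (np.int64(240), np.int64(265), 26) 166 (np.int64(240), np.int64(264), 25) 172 (np.int64(240), np.int64(264), 25) 178 (np.int64(240), np.int64(264), 25) 184 (np.int64(240), np.int64(264), 25) 190 (np.int64(240), np.int64(264), 25) 196 (np.int64(224), np.int64(279), 53) 202 (np.int64(223), np.int64(281), 59) 208 (np.int64(221), np.int64(283), 63) 214 (np.int64(221), np.int64(283), 63) 220 (np.int64(221), np.int64(283), 63) 226 (np.int64(215), np.int64(299), 85) 232 (np.int64(215), np.int64(299), 81) 238 (np.int64(215), np.int64(299), 77) 244 (np.int64(215), np.int64(299), 73) 250 (np.int64(222), np.int64(299), 68) 256 (np.int64(222), np.int64(299), 65) 262 (np.int64(222), np.int64(299), 61) 268 (np.int64(222), np.int64(299), 59) 274 (np.int64(222), np.int64(299), 56) 280 (np.int64(223), np.int64(299), 53) 286 (np.int64(223), np.int64(268), 46) 292 (np.int64(223), np.int64(260), 38) 298 (np.int64(232), np.int64(258), 27)
```

>>> apply_moves:
  commands:
    - [0,0,0.112,-0.012,0.02,0.01,0]
    - [0,0,0.224,-0.024,0.05,0.02,0]
    - [0,0,0.336,-0.036,0.08,0.02,0]
    - [0,0,0.448,-0.048,0.11,0.02,0]
    - [0,0,0.56,-0.06,0.14,0.02,0]

```text
time: 39.75
tool_pos: [0.6121, -0.1486, 0.3081]
ee_rot: [-3.139, -0.006, 2.188]
wrist_force: [0.7, 1.2, -4.4]
width: 0.0338
finger_force: 30.0
```

>>> apply_moves:
  commands:
    - [0,0,0.112,-0.01,0.035,0,0]
    - [0,0,0.224,-0.02,0.07,0,0]
    - [0,0,0.336,-0.03,0.105,0,0]
    - [0,0,0.448,-0.034,0.14,0,0]
    - [0,0,0.56,-0.038,0.175,0,0]

```text
time: 40.25
tool_pos: [0.574, 0.0264, 0.3086]
ee_rot: [-3.141, -0.007, 2.748]
wrist_force: [0.4, -0.0, -5.4]
width: 0.0338
finger_force: 30.0
```

>>> apply_moves:
  commands:
    - [0,0,0.112,0,0.035,0,0]
    - [0,0,0.224,0,0.07,0,0]
    - [0,0,0.336,0,0.1,0,0]
    - [0,0,0.448,0,0.13,0,0]
    - [0,0,0.561,0,0.15,0,0]

```text
time: 40.75
tool_pos: [0.5742, 0.1769, 0.3081]
ee_rot: [3.139, -0.008, -2.972]
wrist_force: [0.6, 0.5, -4.8]
width: 0.0335
finger_force: 30.0
```

>>> apply_moves:
  commands:
    - [0,0,0,0,0,-0.02,0]
    - [0,0,0,0,0,-0.04,0]
    - [0,0,0,0,0,-0.06,0]
    - [0,0,0,0,0,-0.06,0]
    - [0,0,0,0,0,-0.06,0]

```text
time: 41.25
tool_pos: [0.5745, 0.1747, 0.2499]
ee_rot: [3.14, -0.006, -2.978]
wrist_force: [0.3, -0.5, -3.7]
width: 0.0337
finger_force: 30.0
```

```bash
python3 - <<'E'
from h import *
T()
E
```

```text
tcp [0.5745 0.1747 0.2499] grasp [0.5746 0.1747 0.2687] zt [-0.006  0.001 -1.   ] yang 1.734 j [ 0.2   0.2   1.15  0.    1.79 -1.53] w 0.0337 t 41.25 F [ 0.3 -0.5 -3.7]
```

>>> apply_moves:
  commands:
    - [0,0,0,0,0,-0.04,0]
    - [0,0,0,0,0,-0.08,0]
    - [0,0,0,0,0,-0.12,0]
    - [0,0,0,0,0,-0.15,0]
    - [0,0,0,0,0,-0.175,0]

```text
time: 41.75
tool_pos: [0.5753, 0.1748, 0.0764]
ee_rot: [3.139, -0.001, -2.979]
wrist_force: [0.5, -0.0, -4.1]
width: 0.0335
finger_force: 30.0
```

>>> apply_moves:
  commands:
    - [0,0,0,0,0,-0.006,0]
    - [0,0,0,0,0,-0.011,0]
    - [0,0,0,0,0,-0.015,0]
    - [0,0,0,0,0,-0.018,0]
    - [0,0,0,0,0,-0.018,0]

```text
time: 42.25
tool_pos: [0.5763, 0.1751, 0.061]
ee_rot: [3.139, 0.001, -2.978]
wrist_force: [0.3, 0.8, -3.8]
width: 0.034
finger_force: 30.0
```

```bash
python3 - <<'E'
from h import *
T()
E
```

```text
tcp [0.5763 0.1751 0.061 ] grasp [0.5763 0.1751 0.0798] zt [ 0.001  0.002 -1.   ] yang 1.734 j [ 0.2   0.27  1.45  0.    1.42 -1.53] w 0.034 t 42.25 F [ 0.3  0.8 -3.8]
```

>>> apply_moves:
  commands:
    - [0,0,0,-0.001,0,-0.003,0]
    - [0,0,0,-0.001,0,-0.005,0]
    - [0,0,0,-0.001,0,-0.007,0]
    - [0,0,0,-0.001,0,-0.008,0]
    - [0,0,0,-0.001,0,-0.008,0]

```text
time: 42.75
tool_pos: [0.5758, 0.1743, 0.0552]
ee_rot: [3.141, 0.003, -2.979]
wrist_force: [-2.7, -3.0, 7.2]
width: 0.0336
finger_force: 30.0
```

```bash
python3 - <<'E'
from h import *
T()
E
```

```text
tcp [0.5758 0.1743 0.0552] grasp [0.5758 0.1743 0.074 ] zt [ 0.003  0.001 -1.   ] yang 1.734 j [ 0.2   0.27  1.46  0.    1.41 -1.53] w 0.0336 t 42.75 F [-2.7 -3.   7.2]
```

>>> apply_moves:
  commands:
    - [0,0,0,0,0,0,42]
    - [0,0,0,0,0,0,46]
    - [0,0,0,0,0,0,46]
    - [0,0,0,0,0,0.02,46]
    - [0,0,0,0,0,0.06,46]

```text
time: 43.25
tool_pos: [0.572, 0.1747, 0.108]
ee_rot: [3.139, -0.009, -2.978]
wrist_force: [0.7, -0.2, -0.1]
width: 0.0433
finger_force: 0.0
```

>>> apply_moves:
  commands:
    - [0,0,0,0,0,0.045,46]
    - [0,0,0,-0.005,0,0.09,46]
    - [0,0,0,-0.015,0.005,0.13,46]
    - [0,0,0,-0.025,0.01,0.17,46]
    - [0,0,0,-0.03,0.015,0.19,46]

```text
time: 43.75
tool_pos: [0.5451, 0.1907, 0.3071]
ee_rot: [3.138, 0.007, -2.978]
wrist_force: [-1.0, 0.2, -0.0]
width: 0.0432
finger_force: 0.0
```

```bash
python3 - <<'E'
from h import *
T(); v=[.6582,.2222,.1633]
s=snapshot('wrist'); S=snapshot('scene'); D=snapshot('side')
P=store2w(v,[[-.09,y,.058] for y in(-.099,-.033,.033)])
c,sn=np.cos(v[2]),np.sin(v[2])
for n,cc in(('wrist',s),('scene',S)):
    print(n,'model px',np.round(w2px(cc,P)).tolist())
    for d in masks_of(n,'shaft1'):
        if d['score']<.3: continue
        Q=np.array([px2w(cc,p,.066)[:2] for p in np.argwhere(d['mask'])[:,::-1]])-v[:2]
        Q=np.c_[c*Q[:,0]+sn*Q[:,1],-sn*Q[:,0]+c*Q[:,1]]
        r=cv2.minAreaRect((Q*1e3).astype(np.float32)); print('  store-frame ctr',np.round(r[0]),np.round(r[1]),round(r[2],1),round(d['score'],2))
    for d in place_of(n,'shaft1'):
        w=px2w(cc,d['pixel'],.058)[:2]-v[:2]; print('  place',round(d['score'],2),np.round([1e3*(c*w[0]+sn*w[1]),1e3*(-sn*w[0]+c*w[1])]))
for n,cc in(('scene',S),('side',D)):
    for d in place_of(n,'rotor'): print('rotor',n,round(d['score'],2),np.round(px2w(cc,d['pixel'],.062),4))
    for d in masks_of(n,'rotor'): 
        Q=np.array([px2w(cc,p,.068)[:2] for p in np.argwhere(d['mask'])[:,::-1]]);r=cv2.minAreaRect((Q*1e3).astype(np.float32));print('  mask',round(d['score'],2),np.round(r[0]),np.round(r[1]),round(r[2],1))
E
```

```text
tcp [0.5451 0.1907 0.3071] grasp [0.545  0.1907 0.3259] zt [ 0.006  0.004 -1.   ] yang 1.735 j [ 0.24  0.15  1.1   0.    1.88 -1.5 ] w 0.0432 t 43.75 F [-1.   0.2 -0. ]
wrist model px [[189.0, 179.0], [237.0, 179.0], [284.0, 179.0]]
  store-frame ctr [-86. -36.] [ 35. 141.] 89.8 0.86
  store-frame ctr [-90.  31.] [ 37. 140.] 89.9 0.69
  store-frame ctr [-88. -99.] [ 35. 142.] 89.3 0.66
  place 0.88 [-87. -36.]
  place 0.64 [-93.  32.]
  place 0.57 [ -88. -102.]
scene model px [[327.0, 245.0], [354.0, 240.0], [380.0, 235.0]]
  store-frame ctr [-335.  -15.] [ 39. 141.] 30.7 0.89
  store-frame ctr [-92. -36.] [ 44. 129.] 88.2 0.66
  store-frame ctr [ -93. -101.] [ 44. 130.] 89.4 0.63
  store-frame ctr [-92.  32.] [ 44. 132.] 87.7 0.62
  place 0.92 [-94. -95.]
  place 0.88 [-90. -33.]
  place 0.84 [-326.  -15.]
  place 0.7 [-92.  23.]
rotor scene 0.97 [ 0.449  -0.3798  0.062 ]
  mask 0.57 [ 449. -371.] [ 63. 142.] 10.5
  mask 0.19 [392. -33.] [86. 88.] 88.4
rotor side 0.85 [ 0.4558 -0.3683  0.062 ]
  mask 0.76 [ 443. -372.] [ 90. 131.] 36.0
```

```bash
python3 - <<'E'
from h import *
D=snapshot('side');S=snapshot('scene'); M={'side':masks_of('side','rotor')[0]['mask'],'scene':masks_of('scene','rotor')[0]['mask']}
th=np.linspace(0,2*np.pi,24)
def sil(s,x,y,yaw,t):
    im=np.zeros((384,512),np.uint8)
    for a,b,r in((-.07,-.022,.008),(-.022,.022,.028),(.022,.07,.014)):
        L=np.array([[u,r*np.cos(q),r*np.sin(q)] for u in(a,b) for q in th])
        L=np.c_[L[:,0]*np.cos(t)-L[:,2]*np.sin(t),L[:,1],L[:,0]*np.sin(t)+L[:,2]*np.cos(t)+.062]
        cv2.fillConvexPoly(im,cv2.convexHull(np.round(w2px(s,store2w([x,y,yaw],L))).astype(np.int32)),1)
    return im>0
for t in(-.18,-.09,0,.09,.18):
    best=max((sum((sil(s,x,y,1.775,t)&M[n]).sum()/(sil(s,x,y,1.775,t)|M[n]).sum() for n,s in(('side',D),('scene',S))),x,y) for x in np.arange(.441,.459,.003) for y in np.arange(-.382,-.363,.003)); print(t,np.round(best,3))
E
```

```text
-0.18 [ 1.538  0.447 -0.373]
-0.09 [ 1.662  0.447 -0.373]
0 [ 1.698  0.45  -0.373]
0.09 [ 1.647  0.45  -0.376]
0.18 [ 1.534  0.45  -0.376]
```

All seated and the rotor is level. Now to the handle to shut the door. The script tabulates the closing arc.

>>> apply_moves:
  commands:
    - [0,0,-0.14,0,0,0.03,43]
    - [0,0,-0.28,0,0,0.05,43]
    - [0,0,-0.42,0.01,0.003,0.05,43]
    - [0,0,-0.56,0.025,0.006,0.05,43]
    - [0,0,-0.7,0.04,0.01,0.05,43]

```text
time: 45.0
tool_pos: [0.5853, 0.2001, 0.3528]
ee_rot: [3.138, 0.001, 2.599]
wrist_force: [-0.4, -0.1, 0.0]
width: 0.0404
finger_force: 0.0
```

>>> apply_moves:
  commands:
    - [0,0,-0.14,0.02,0.005,0,43]
    - [0,0,-0.28,0.04,0.01,0,43]
    - [0,0,-0.42,0.06,0.015,0,43]
    - [0,0,-0.56,0.08,0.02,0,43]
    - [0,0,-0.7,0.091,0.023,0,43]

```text
time: 45.5
tool_pos: [0.6771, 0.2232, 0.3508]
ee_rot: [3.14, -0.0, 1.899]
wrist_force: [-0.3, 0.3, 0.5]
width: 0.0401
finger_force: 0.0
```

>>> apply_moves:
  commands:
    - [0,0,-0.14,0,0,0,43]
    - [0,0,-0.171,0,0,0,43]
    - [0,0,-0.171,0,0,0,43]
    - [0,0,-0.171,0,0,0,43]
    - [0,0,-0.171,0,0,0,43]

```text
time: 46.0
tool_pos: [0.6757, 0.223, 0.3522]
ee_rot: [3.139, -0.0, 1.734]
wrist_force: [-0.6, 0.0, 0.2]
width: 0.0402
finger_force: 0.0
```

```bash
python3 - <<'E'
from h import *
T()
S=snapshot('side')
for d in place_of('side','tambour_handle'): print(round(d['score'],2),d['pixel'],w2px(S,store2w([.6582,.2222,.1633],[[.018,0,.264]])))
s=snapshot('wrist')
for d in place_of('wrist','tambour_handle'): print('w',round(d['score'],2),np.round(d['pixel']),np.round(px2w(s,d['pixel'],.264),4))
for k in range(5):
    a=1.495+1.393*np.arange(k*5,k*5+6)/25
    dx=.24*(np.cos(a)-np.cos(a[0]));dz=.24*(np.sin(a)-np.sin(a[0]))
    print([[round(float(x*.9867),4),round(float(x*.1626),4),round(float(z),4)] for x,z in zip(dx[1:],dz[1:])])
E
```

```text
tcp [0.6757 0.223  0.3522] grasp [0.6756 0.223  0.371 ] zt [ 0.002  0.001 -1.   ] yang 0.164 j [ 0.24  0.52  0.52 -0.    2.09  0.08] w 0.0402 t 46.0 F [-0.6  0.   0.2]
0.93 [219.6, 90.9] [[218.78669103  95.26161762]]
0.46 [340.4, 325.1] [[218.78669103  95.26161762]]
w 0.72 [258. 198.] [0.6822 0.2213 0.264 ]
[[-0.0132, -0.0022, 0.0006], [-0.0264, -0.0043, 0.0005], [-0.0395, -0.0065, -0.0003], [-0.0526, -0.0087, -0.0019], [-0.0656, -0.0108, -0.0042]]
[[-0.0128, -0.0021, -0.0031], [-0.0255, -0.0042, -0.0068], [-0.0379, -0.0063, -0.0113], [-0.0501, -0.0083, -0.0165], [-0.062, -0.0102, -0.0224]]
[[-0.0115, -0.0019, -0.0065], [-0.0227, -0.0037, -0.0137], [-0.0334, -0.0055, -0.0215], [-0.0437, -0.0072, -0.0298], [-0.0535, -0.0088, -0.0388]]
[[-0.0093, -0.0015, -0.0095], [-0.0181, -0.003, -0.0195], [-0.0263, -0.0043, -0.0299], [-0.0339, -0.0056, -0.0408], [-0.0409, -0.0067, -0.0522]]
[[-0.0064, -0.0011, -0.0117], [-0.0121, -0.002, -0.0238], [-0.0171, -0.0028, -0.0361], [-0.0215, -0.0035, -0.0487], [-0.0252, -0.0041, -0.0616]]
```

>>> apply_moves:
  commands:
    - [0,0,0,0.003,0,-0.04,43]
    - [0,0,0,0.003,0,-0.07,43]
    - [0,0,0,0.003,0,-0.09,43]
    - [0,0,0,0.003,0,-0.098,43]
    - [0,0,0,0.003,0,-0.098,20]

```text
time: 46.7
tool_pos: [0.6782, 0.2229, 0.2526]
ee_rot: [-3.141, 0.0, 1.734]
wrist_force: [0.5, 0.3, 1.0]
width: 0.0358
finger_force: 0.0
```

>>> apply_moves:
  commands:
    - [0,0,0,0,0,0,0]
    - [0,0,0,0,0,0,0]
    - [0,0,0,0,0,0,0]
    - [0,0,0,0,0,0,0]
    - [0,0,0,0,0,0,0]

```text
time: 47.2
tool_pos: [0.6786, 0.223, 0.2558]
ee_rot: [3.138, -0.0, 1.734]
wrist_force: [-3.3, -0.5, 4.4]
width: 0.009
finger_force: 30.0
```

>>> apply_moves:
  commands:
    - [0,0,0,-0.014,-0.002,0.0005,0]
    - [0,0,0,-0.028,-0.0045,0.0005,0]
    - [0,0,0,-0.041,-0.0065,0,0]
    - [0,0,0,-0.055,-0.009,-0.002,0]
    - [0,0,0,-0.0685,-0.011,-0.004,0]

```text
time: 47.7
tool_pos: [0.6132, 0.2132, 0.2532]
ee_rot: [3.127, -0.002, 1.734]
wrist_force: [4.8, 2.8, 5.6]
width: 0.0091
finger_force: 30.0
```

>>> apply_moves:
  commands:
    - [0,0,0,-0.013,-0.002,-0.003,0]
    - [0,0,0,-0.0255,-0.004,-0.007,0]
    - [0,0,0,-0.038,-0.006,-0.0115,0]
    - [0,0,0,-0.05,-0.0085,-0.0165,0]
    - [0,0,0,-0.062,-0.01,-0.0225,0]

```text
time: 48.2
tool_pos: [0.5506, 0.2038, 0.2305]
ee_rot: [3.129, -0.003, 1.735]
wrist_force: [2.6, 3.0, 4.9]
width: 0.0088
finger_force: 30.0
```

>>> apply_moves:
  commands:
    - [0,0,0,-0.0115,-0.002,-0.0065,0]
    - [0,0,0,-0.0225,-0.0035,-0.0135,0]
    - [0,0,0,-0.0335,-0.0055,-0.0215,0]
    - [0,0,0,-0.0435,-0.007,-0.03,0]
    - [0,0,0,-0.0535,-0.009,-0.039,0]

```text
time: 48.7
tool_pos: [0.4962, 0.1956, 0.1911]
ee_rot: [3.131, -0.005, 1.735]
wrist_force: [-0.5, 5.9, 5.6]
width: 0.0092
finger_force: 30.0
```

>>> apply_moves:
  commands:
    - [0.004,-0.024,0,-0.0095,-0.0015,-0.0095,0]
    - [0.008,-0.048,0,-0.018,-0.003,-0.0195,0]
    - [0.012,-0.072,0,-0.0265,-0.0045,-0.03,0]
    - [0.016,-0.096,0,-0.034,-0.0055,-0.041,0]
    - [0.0195,-0.118,0,-0.041,-0.0065,-0.052,0]

```text
time: 49.2
tool_pos: [0.4555, 0.1895, 0.1385]
ee_rot: [3.011, -0.006, 1.735]
wrist_force: [1.7, 6.5, 3.6]
width: 0.0089
finger_force: 30.0
```

```bash
python3 - <<'E'
from h import *
T()
S=snapshot('side')
print([(round(d['score'],2),d['pixel']) for d in place_of('side','tambour_handle')])
for q in(.2,.25,.3,.35): 
    a=2.88-q;print(q,w2px(S,store2w([.6582,.2222,.1633],[[.24*np.cos(a),0,.025+.24*np.sin(a)]])),store2w([.6582,.2222,.1633],[[.24*np.cos(a),0,.025+.24*np.sin(a)]]))
E
```

```text
tcp [0.4555 0.1895 0.1385] grasp [0.4531 0.1889 0.1572] zt [ 0.128  0.027 -0.991] yang 0.164 j [ 0.29 -0.12  1.71 -0.01  1.42  0.12] w 0.0089 t 49.2 F [1.7 6.5 3.6]
[(0.77, [186.1, 158.0])]
0.2 [[187.22450508 167.02110465]] [[0.44617613 0.18726542 0.13188991]]
0.25 [[187.84685259 163.10292062]] [[0.4517123  0.1881776  0.14249599]]
0.3 [[188.56240931 159.16517377]] [[0.45776458 0.18917481 0.15280838]]
0.35 [[189.3688287  155.22285225]] [[0.46431785 0.19025458 0.16280132]]
```

>>> apply_moves:
  commands:
    - [0,0,0,-0.0065,-0.001,-0.0115,0]
    - [0,0,0,-0.012,-0.002,-0.024,0]
    - [0,0,0,-0.017,-0.003,-0.036,0]
    - [0,0,0,-0.0215,-0.0035,-0.0485,0]
    - [0,0,0,-0.025,-0.004,-0.06,0]

```text
time: 49.8
tool_pos: [0.4299, 0.1853, 0.0776]
ee_rot: [3.014, -0.006, 1.734]
wrist_force: [0.2, 7.0, 2.6]
width: 0.0086
finger_force: 30.0
```

>>> apply_moves:
  commands:
    - [0,0,0,-0.0005,0,-0.002,0]
    - [0,0,0,-0.001,0,-0.004,0]
    - [0,0,0,-0.001,0,-0.006,0]
    - [0,0,0,-0.001,0,-0.006,0]
    - [0,0,0,-0.001,0,-0.006,0]

```text
time: 50.3
tool_pos: [0.4294, 0.185, 0.0751]
ee_rot: [3.014, -0.005, 1.734]
wrist_force: [-8.8, 3.3, 17.2]
width: 0.0092
finger_force: 30.0
```

```bash
python3 - <<'E'
from h import *
T()
S=snapshot('side')
print([(round(d['score'],2),d['pixel']) for d in place_of('side','tambour_handle')])
for q in(0,.05,.1): 
    a=2.88-q;print(q,w2px(S,store2w([.6582,.2222,.1633],[[.24*np.cos(a),0,.025+.24*np.sin(a)]])),store2w([.6582,.2222,.1633],[[.24*np.cos(a),0,.025+.24*np.sin(a)]]))
E
```

```text
tcp [0.4294 0.185  0.0751] grasp [0.427  0.1845 0.0938] zt [ 0.125  0.026 -0.992] yang 0.163 j [ 0.29 -0.13  1.85 -0.01  1.29  0.13] w 0.0092 t 50.3 F [-8.8  3.3 17.2]
[(0.72, [186.9, 181.9])]
0 [[185.69666267 182.2086193 ]] [[0.42944926 0.18450938 0.08706864]]
0.05 [[185.93270184 178.51245087]] [[0.43279601 0.18506081 0.098578  ]]
0.1 [[186.26633458 174.74007837]] [[0.43670615 0.18570507 0.10990344]]
```

The handle is against the shut stop (upward reaction 17 N, pixel matches joint 0). Release and retreat.

>>> apply_moves:
  commands:
    - [0,0,0,0,0,0.002,20]
    - [0,0,0,0,0,0.002,38]
    - [0,0,0,0,0,0.002,40]
    - [0,0,0,0,0,0.002,40]
    - [0,0,0,-0.002,0,0.015,40]

```text
time: 50.9
tool_pos: [0.424, 0.1818, 0.0833]
ee_rot: [3.025, 0.001, 1.734]
wrist_force: [-0.6, 0.7, -1.4]
width: 0.0373
finger_force: 0.0
```

>>> apply_moves:
  commands:
    - [0,0,0,-0.004,-0.001,0.03,40]
    - [0,0,0,-0.009,-0.002,0.065,40]
    - [0,0,0,-0.02,-0.004,0.11,40]
    - [0,0,0,-0.05,-0.01,0.14,40]
    - [0,0,0,-0.08,-0.02,0.16,40]

```text
time: 51.4
tool_pos: [0.3457, 0.1626, 0.2493]
ee_rot: [3.015, -0.001, 1.734]
wrist_force: [0.2, -0.0, 0.4]
width: 0.0378
finger_force: 0.0
```

>>> apply_moves:
  commands:
    - [0,0,0,-0.01,0.01,0.01,40]
    - [0,0,0,-0.02,0.02,0.02,40]
    - [0,0,0,-0.02,0.02,0.02,40]
    - [0,0,0,-0.02,0.02,0.02,40]
    - [0,0,0,-0.02,0.02,0.02,40]

```text
time: 51.9
tool_pos: [0.3258, 0.1821, 0.2648]
ee_rot: [3.021, 0.0, 1.734]
wrist_force: [-0.1, 0.5, -0.7]
width: 0.0378
finger_force: 0.0
```

```bash
python3 - <<'E'
from h import *
T()
for n in('side','scene'):
    S=snapshot(n)
    print(n,[(round(d['score'],2),d['pixel']) for d in place_of(n,'tambour_handle')])
    for q in(0,.05): 
        a=2.88-q;print(q,w2px(S,store2w([.6582,.2222,.1633],[[.24*np.cos(a),0,.025+.24*np.sin(a)]])))
    print([(round(d['score'],2),np.round(px2w(S,d['pixel'],.062),4)) for d in place_of(n,'rotor')])
    print([(round(d['score'],2),np.round(px2w(S,d['pixel'],.017),3)) for d in place_of(n,'shaft1')])
E
```

```text
tcp [0.3258 0.1821 0.2648] grasp [0.3236 0.1817 0.2834] zt [ 0.119  0.019 -0.993] yang 0.163 j [ 0.38 -0.41  1.69 -0.03  1.75  0.21] w 0.0378 t 51.9 F [-0.1  0.5 -0.7]
side [(0.86, [183.4, 180.6])]
0 [[185.69666267 182.2086193 ]]
0.05 [[185.93270184 178.51245087]]
[(0.57, array([ 0.4489, -0.3675,  0.062 ]))]
[(0.86, array([0.305, 0.167, 0.017])), (0.57, array([0.59 , 0.287, 0.017])), (0.5, array([0.636, 0.217, 0.017])), (0.45, array([0.63 , 0.14 , 0.017])), (0.41, array([ 0.434, -0.377,  0.017]))]
scene [(0.55, [353.9, 179.9])]
0 [[354.14683499 179.50227044]]
0.05 [[355.51252339 179.02505855]]
[(0.76, array([ 0.4453, -0.3831,  0.062 ])), (0.32, array([ 0.3897, -0.048 ,  0.062 ]))]
[(0.79, array([0.322, 0.154, 0.017])), (0.55, array([0.574, 0.113, 0.017])), (0.51, array([0.568, 0.179, 0.017])), (0.4, array([0.553, 0.247, 0.017]))]
```

```bash
python3 - <<'E'
from h import *
S=snapshot('scene')
for p in((327,245),(354,240),(380,235),(340,225),(400,230),(370,260)): print(p,S['pixels'][p[1]-3:p[1]+4,p[0]-3:p[0]+4].mean((0,1)).round())
for d in masks_of('scene','shaft1'): print(round(d['score'],2),d['extent'],d['mask'].sum())
D=snapshot('side'); 
for q in(-.0,): pass
# lowest wood row along middle of front in side view
v=[.6582,.2222,.1633]
for z in(.03,.04,.05,.06,.07,.08,.1): 
    x=-np.sqrt(max(.2**2-(z-.025)**2,0)); p=w2px(D,store2w(v,[[x,.1,z]]))[0]; print(z,D['pixels'][int(p[1]),int(p[0])])
E
```

```text
(327, 245) [205. 149.  91.]
(354, 240) [204. 149.  92.]
(380, 235) [201. 146.  89.]
(340, 225) [208. 147.  82.]
(400, 230) [200. 144.  93.]
(370, 260) [215. 154.  86.]
0.76 [315.5, 134.7, 355.2, 170.1] 519
0.25 [295.0, 173.4, 484.5, 292.2] 14617
0.03 [ 41  64 110]
0.04 [ 41  69 117]
0.05 [ 48  68 108]
0.06 [128 106 100]
0.07 [110  67  41]
0.08 [105  65  41]
0.1 [136  83  48]
```

Wood covers the whole front and the handle sits at the shut position in both views. Handing in.

```bash
python3 -c "
from bench import *
print(close_job())"
```

```text
the job is handed in; nothing more can be done
None
```

I handed in the job at about 52 s; the bench gave no verdict, but my last measurements had the rotor level in the green stand, the three shafts found on the bench seated in notches 1–3, and the door against its shut stop, with the wrench, tape roll, hammer and blue look-alike left alone.

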